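Clamp a blank tumbler in the cam jig for painting

ROBOT

A 6-joint arm with a two-finger parallel gripper is mounted at the origin on the work surface. World frame = base frame: x ahead of the robot, y to its left, z up, the work surface at z = 0. Lengths are in m, angles in rad, forces in N, time in s.
With the tool pointing down it reaches from about 0.3 to 0.875 m from the base axis. Payload 6.4 kg.
Tool frame: the origin (TCP) lies at the very end of the fingers, on their centre line; the grasp point (between the pads) lies 19 mm behind it; z points along the fingers, y is the direction in which the jaws open and shut (so a half turn about z gives the same grasp; the last joint's range is limited). The gripper opens to 85 mm and grips with 20 to 120 N. Pads are 22 mm wide; open, the fingers measure 114 mm over their backs; the gripper's body (76 mm by 85 mm) begins 54 mm behind the grasp point. The pads swing forward as they close: fully open they stand 13 mm farther back than shut.
Start: joints at [-1.424, 0.181, 1.607, -0, 1.354, -0.206], TCP at [0.199, -0.54, 0.195] pointing down, gripper open.
Joint ranges: [-2.99, 2.99], [-0.89, 2.07], [0.3, 2.58], [-1.14, 4.28], [0, 2.63], [-3.12, 3.12]. Speed limits (rad/s): [2.57, 2.57, 3.01, 3.14, 3.14, 3.14].

INTERFACE

Orientations are given as a unit quaternion [w, x, y, z].
In Python, from bench import * gives the robot as it stands.
- The arm moves only by the tool arm_command, never from a script. Its argument "motion" is text: rows parted by semicolons, each of 7 numbers parted by spaces: the shift along the tool's x, y, z in units of 0.2 m (1.0 is 0.2 m), then the turn, a rotation vector about the tool's x, y, z in units of 60 degrees (1.0 is 60 degrees), then the opening, from 0 (shut) to 1 (fully open). In form: tx ty tz ax ay az grip; .... A call has 1 to 10 rows; each row shifts and turns the pose as measured when the row begins, along the tool's axes as they then stand; what a row does not reach is not made up. A row lasts 1/12 s, in which the tool goes at most 41.7 mm and 7.16 degrees, less where a joint would pass 70% of its speed; a pose out of reach is approached as far as the arm can. A call with a number of a shift or a turn outside -1 to 1 is refused whole. A call with a gripper value outside its range is refused whole. The fingers move at their own pace and stop on an object; the grip force is fixed at half the most. Time passes only in rows, so rows that do not move let the fingers close. It gives the time, the measured TCP pose, the force and the opening at its end, in the units of the state.
- get_obs(): the state, without advancing time (a new reading comes with each control period).
- camera(name): name is "scene" or "top" or "wrist"; returns a dict with "img" (480x640x3 uint8, red, green, blue), "intrinsics" (3x3 intrinsics, pixels), "pose" (4x4, takes a point from camera to world coordinates); the wrist camera has in their place "mount" (4x4, takes a point from camera to tool coordinates, whose origin is the TCP and whose axes are the flange's). Camera axes: x right, y down, z forward; pixel columns grow to the right and rows downward; lengths in m; the calibration is good to about 2 mm. The wrist camera is an equidistant fisheye: a pixel r from the principal point sees the ray r / f radians off the axis. A picture is of the moment at which its call begins: read the wrist's pose just before it. There is no depth.
- hand_in(): hands the job in, once; it reports no verdict.
Trained networks look in the newest picture that a camera, given by its name, has taken for a name from the list of things; names that differ only in an ending like _2 or _b are one class to them, and where a whole thing is asked for, a point or a joint stands for the part that bears it (a point fixed in the world has none). Each returns a list of dicts, best first, with "conf" (0 to 1); they miss things now and then, are a little off and sometimes report something else, mostly with a low value. They report only what shows in the picture. A call takes as long as a camera call.
- search_frame(camera, target): "box" ([left, top, right, bottom] in pixels, round what is visible of it).
The state is a dict: "time_s": time; "q": joint angles; "dq": joint speeds; "joint_efforts": joint torques, N m; "eef_pos": TCP position; "eef_rot": TCP orientation; "wrist_force": force on the tool from outside, world axes, zero at the start; "torque": the same for the moment, N m; "opening": opening from 0.0 (shut) to 1.0 (fully open).
Only numpy, scipy, OpenCV 4.12 (cv2) and the standard library are available. Lean on these libraries where they do the work, as an engineer would, in place of code of your own. Each camera call takes 0.05 s, during which the arm holds its last target.

TASK

Get the tall slim tumbler ready for painting: lift it off the table, stand it gently and upright on the holding jig between the two rubber stop posts and the rubber pressure pad, and let go of it. Then swing the cam lever by its upright handle, without swinging well past, until the cam's high point bears squarely on the roller of the sprung follower - the lever then points straight back from the pad - so that the tumbler is held firmly against both posts, and take your hand off. Do not drop the tumbler or knock it over, and leave the low dish, the clear cup and the marker where they are.

Things in the scene. Friction and masses are not known exactly. Their poses are not given: they have to be found in the camera images.
- tumbler: The thing to clamp: a blank unglazed terracotta tumbler, straight-sided, open at the top, 58 mm outside diameter, 96 mm high, wall 4 mm, about 0.18 to 0.34 kg. Origin at the centre of its underside, z up its axis. It stands upright on the table at the start, in one of two places on the robot's left.
- dish: Bystander: a low unglazed terracotta dish, 86 mm diameter, 46 mm high. Origin at the centre of its underside. It may stand where the tumbler stood in another start. Leave it alone.
- cup: Bystander: an empty clear plastic cup, 82 mm across the rim, 105 mm high. Origin at the centre of its underside. Leave it alone.
- marker: Bystander: a black marker pen lying on its clip, 145 mm long, 15 mm thick. Origin under its middle, its x axis along the pen. Leave it alone.
- jig: Holding jig screwed to the table: plywood plate 120 (x) by 210 (y) by 15 mm. Origin: centre of the plate's underside, z up. Along its y axis, from +y: two stop posts, seat, pad, follower block between guide rails, roller, eccentric cam disc (68 mm diameter, axle 13 mm off its centre) with the lever on top. All but the handle stays below 56 mm above the table.
- seat (a point): Centre of the tumbler's seat, on top of the jig plate, 15 mm above the table, on a thin cork disc: the tumbler's underside is centred here when it touches both posts. Posts: rubber-sleeved, 16 mm diameter, tops 52 mm above the table, centres 26 mm to either side in jig x and 26 mm further in jig +y. z up, axes as the jig's.
- pad: Rubber-faced pad, 32 mm wide, 20 to 44 mm above the table, on a sprung plunger in the follower (1.8 N/mm, 3.6 N at first touch). At rest its face is 40 mm from the seat towards jig -y, so a tumbler at the posts has 11 mm of room; closing, it slides the tumbler home against the posts. Its origin is not on it: at rest it lies at the jig's origin.
- follower (a joint): Travel of the sprung follower block with its roller towards the tumbler, m: 0 at rest, clear of the open cam; about 0.015 when the cam's high point bears on the roller. A return spring pushes it back (3 to 7 N).
- axle (a point): The vertical axis of the cam, on the underside of the steel bolt head (48 mm above the table) at the lever's inner end.
- handle (a point): Middle of the upright black handle at the lever's outer end, 78 mm above the table, 95 mm from the axle. Round, 20 mm diameter, 48 to 98 mm above the table; it turns freely on its pin, so a gripper can hold it without turning with the lever. The lever is a steel bar 18 mm wide, top 48 mm above the table, fixed to the cam opposite its high point.
- cam (a joint): Angle of cam and lever, rad, growing counter-clockwise from above. 0: high point exactly on the roller, lever along jig -y, straight away from the pad. Start -2.3 to -1.7 (lever out to jig -x). Positive: past the high point. Stops at -2.6 and 0.9. Under 5 N at the handle. Let go within 0.2 rad of 0 it stays by friction; further off the springs may turn it away.

How it is judged:
By the outcome, as a careful person would: the job done as asked, in the order asked, and still so for the second after the job is handed in, with the robot touching nothing.
It also fails if it takes over 54 s, if anything falls off the work surface, if the arm or the gripper's body presses on something with over 40 N, if the wrist force passes 120 N, or if a joint passes its speed limit or range.

## Working session

There is one attempt and no reset: what is moved stays moved. The work goes in short steps, Python scripts to look and compute and a tool call to move; the robot and the scene stay as the last step left them, time stands still between calls to the robot, and variables do not carry over. Pictures are saved under pics/ and viewed, and the job is handed in when it is done.

Besides the shell and the picture viewer there is one more tool, called after "Emit:" in YAML: its name, and indented under it one key for each argument. arm_command: Moves the arm, as the interface text tells. Shifts and turns lie within -1 to 1; 1 stands for 0.2 m of shift or 60 degrees of turn. Its arguments: {"type":"object","properties":{"motion":{"type":"string"}},"required":["motion"]}

```bash
ls; mkdir -p pics
python3 - <<'E'
from bench import *
import cv2, numpy as np
print(get_obs())
for n in ["scene","top"]:
    c=camera(n); cv2.imwrite(f"pics/{n}0.png",c["img"][:,:,::-1]); print(n,c["intrinsics"],c["pose"])
    for t in ["tumbler","dish","cup","marker","jig","pad","axle","handle","cam","follower"]:
        print(t,[(np.round(d["box"]).tolist(),round(d["conf"],2)) for d in search_frame(n,t)][:2])
E
```

```text
pics
{'time_s': 0.0, 'q': array([-1.42429609e+00,  1.81548711e-01,  1.60800025e+00, -2.19827182e-06,
        1.35376658e+00, -2.06308769e-01]), 'dq': array([ 2.13721515e-03,  5.66874593e-04,  6.91253780e-05, -5.65626276e-05,
        1.96504161e-03, -2.50305689e-03]), 'joint_efforts': array([-6.51693449e-05, -4.44864357e+01, -3.51339626e+01, -1.11393324e-04,
        9.09472292e-03,  3.92855753e-06]), 'eef_pos': array([ 0.19860411, -0.53897227,  0.19388362]), 'eef_rot': array([-8.61090025e-04,  9.84480625e-01,  1.75491187e-01,  2.46843150e-05]), 'wrist_force': array([-0.1184944 ,  0.80498323,  0.02048684]), 'torque': array([-0.03437819,  0.04264221, -0.02588549]), 'opening': 1.000755812039721}
scene [[542.24643423   0.         319.47773463]
 [  0.         542.24643423 224.52051405]
 [  0.           0.           1.        ]] [[ 0.61197585  0.51018272 -0.60431709  1.19037901]
 [ 0.7908584  -0.38960526  0.47196476 -0.58271136]
 [ 0.00534315 -0.76676028 -0.64191131  0.73104344]
 [ 0.          0.          0.          1.        ]]
tumbler [([444.0, 139.0, 478.0, 192.0], 0.76), ([301.0, 180.0
[... 769 characters left out ...]
   0.          1.        ]]
tumbler [([136.0, 197.0, 174.0, 232.0], 0.93), ([241.0, 185.0, 332.0, 250.0], 0.57)]
dish [([146.0, 258.0, 186.0, 292.0], 0.63)]
cup [([441.0, 224.0, 485.0, 265.0], 0.66)]
marker [([432.0, 183.0, 492.0, 208.0], 0.58), ([283.0, 194.0, 333.0, 254.0], 0.4)]
jig [([243.0, 184.0, 330.0, 250.0], 0.89)]
pad [([242.0, 185.0, 334.0, 250.0], 0.63), ([277.0, 208.0, 280.0, 219.0], 0.51)]
axle [([242.0, 186.0, 329.0, 251.0], 0.85), ([138.0, 203.0, 174.0, 232.0], 0.73)]
handle [([284.0, 197.0, 334.0, 251.0], 0.69)]
cam [([284.0, 196.0, 335.0, 251.0], 0.91), ([243.0, 185.0, 332.0, 250.0], 0.68)]
follower [([279.0, 204.0, 303.0, 221.0], 0.6), ([278.0, 206.0, 282.0, 220.0], 0.46)]
```

View pics/scene0.png

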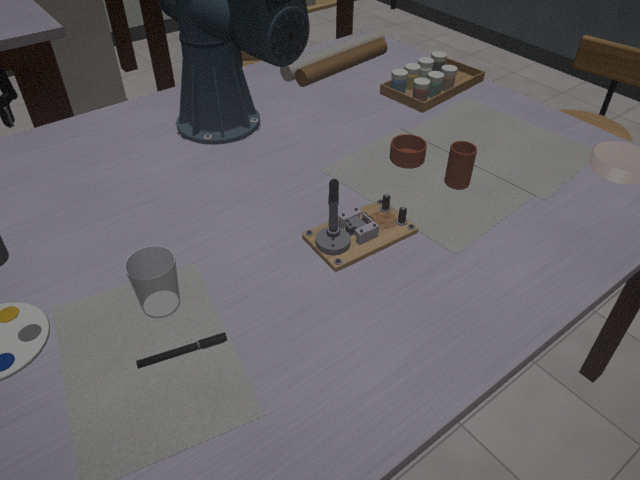

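View pics/top0.png

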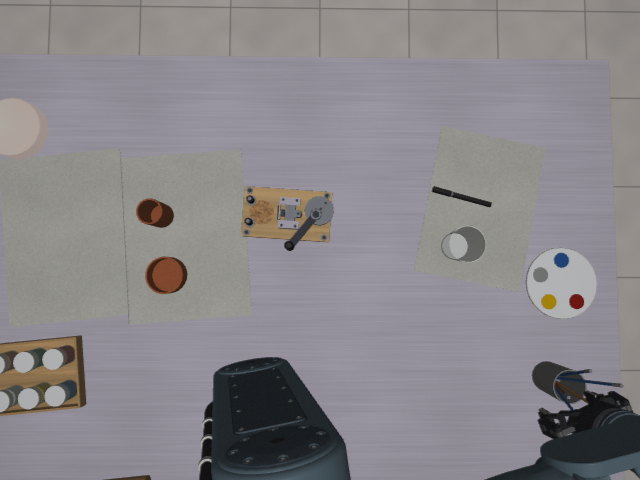

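Run:
```python
import cv2
a=cv2.imread('pics/top0.png')[175:260,230:345]; cv2.imwrite('pics/topc.png',cv2.resize(a,None,fx=6.9,fy=6.9,interpolation=cv2.INTER_CUBIC))
a=cv2.imread('pics/scene0.png')[165:285,290:490]; cv2.imwrite('pics/scenec.png',cv2.resize(a,None,fx=4,fy=4,interpolation=cv2.INTER_CUBIC))
a=cv2.imread('pics/top0.png')[185:245,125:185]; cv2.imwrite('pics/tumc.png',cv2.resize(a,None,fx=8,fy=8,interpolation=cv2.INTER_CUBIC))
```

```text
(no output)
```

View pics/topc.png

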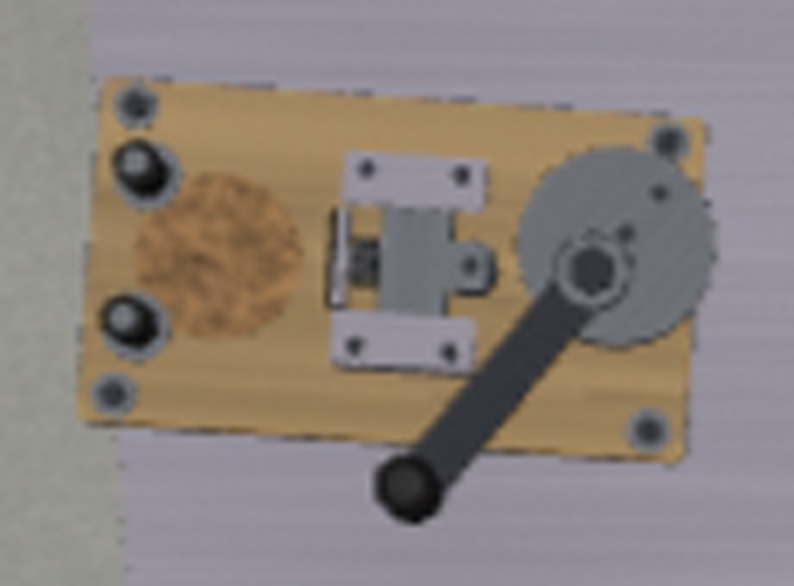

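View pics/scenec.png

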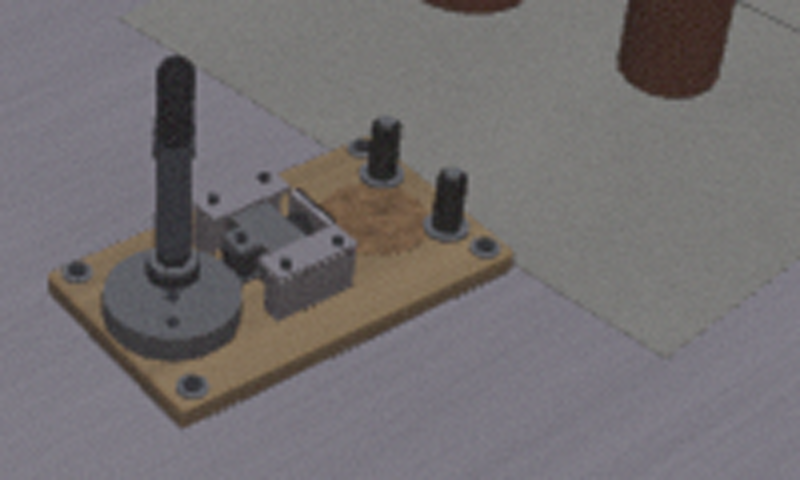

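View pics/tumc.png

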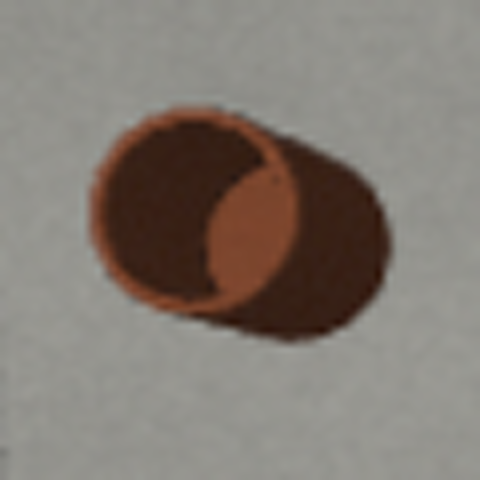

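Both views are clear. In the top view the tumbler's rim is near (149, 211) px and the dish is at (166, 275). The jig centre is near (287, 215), with the posts on the left (+y), the cam axle near (315, 213) and the handle top near (289, 245).

```bash
cat > h.py <<'E'
from bench import *
import numpy as np, cv2
from scipy.spatial.transform import Rotation as R
TOP=None
def ray(cam,u,v,z):
    K,P=cam["intrinsics"],cam["pose"]
    d=P[:3,:3]@np.linalg.solve(K,[u,v,1]); o=P[:3,3]
    return o+d*(z-o[2])/d[2]
def proj(cam,p):
    K,P=cam["intrinsics"],cam["pose"]
    q=P[:3,:3].T@(np.asarray(p)-P[:3,3]); q=K@q; return q[:2]/q[2]
def tool():
    o=get_obs(); w,x,y,z=o["eef_rot"]; return o["eef_pos"],R.from_quat([x,y,z,w])
def plan(p,yaw=None):
    """rel move (tool axes, units) to world TCP p; yaw = world angle of tool y axis"""
    e,r=tool(); d=r.inv().apply(np.asarray(p)-e)/0.2
    out=[d]
    if yaw is not None:
        y=np.array([np.cos(yaw),np.sin(yaw),0]); z=np.array([0,0,-1.]); x=np.cross(y,z)
        T=R.from_matrix(np.c_[x,y,z]); out.append((r.inv()*T).as_rotvec()/(np.pi/3))
    return np.round(np.concatenate(out),3)
E
python3 - <<'E'
from h import *
c=camera("top"); s=camera("scene")
f=lambda u,v,z:ray(c,230+(u+.5)/6.9-.5,175+(v+.5)/6.9-.5,z)
C=[f(*p,15e-3) for p in [(103,80),(705,120),(80,422),(685,462)]]
ctr=np.mean(C,0); print("ctr",ctr, [np.linalg.norm(C[0]-C[1]),np.linalg.norm(C[0]-C[2])])
yv=(C[0]+C[2]-C[1]-C[3]); a=np.arctan2(yv[1],yv[0]); print("jig y dir",a,"yaw",a-np.pi/2)
S=[f(*p,16e-3) for p in [(136,104),(667,140),(112,394),(648,430)]]
print("ctr2",np.mean(S,0)); yv=(S[0]+S[2]-S[1]-S[3]); a2=np.arctan2(yv[1],yv[0]);print(a2)
P1,P2=f(143,163,.052),f(129,319,.052); print("posts",P1,P2,np.linalg.norm(P1-P2))
yj=np.array([np.cos(a),np.sin(a),0])
print("seat from posts",(P1+P2)/2-yj*.026)
print("cork", f(217,257,.015))
print("axle",f(592,268,.05)); h=f(410,488,.098); print("handle",h)
ax=f(592,268,.05); d=(h-ax)[:2]; print("r",np.linalg.norm(d),"lever ang",np.arctan2(d[1],d[0])-(a-np.pi))
g=lambda u,v,z:ray(c,125+(u+.5)/8-.5,185+(v+.5)/8-.5,z)
print("tumbler top", g(195,210,.096), "diam",np.linalg.norm(g(91,210,.096)-g(299,210,.096)))
print("base-right edges",g(390,240,0))
sc=lambda u,v,z:ray(s,290+(u+.5)/4-.5,165+(v+.5)/4-.5,z)
print("scene: posts",sc(386,120,.052),sc(453,172,.052),"handle top",sc(177,60,.098))
print("scene C",[sc(*p,.015).round(4) for p in [(52,280),(182,412),(512,252),(357,148)]], "top C",np.round(C,4))
b=[444,139,478,192]; print("tumbler scene rim (461,147)",ray(s,461.5,147.5,.096))
for z,t in [(.105,'')]: print("cup",ray(c,463,245,.05),"dish",ray(c,166,275,.046))
print("reach", [np.linalg.norm(x[:2]) for x in (h,ctr,g(195,210,.096))])
E
```

```text
ctr [ 0.58138479 -0.00272386  0.015     ] [np.float64(0.20882023456394574), np.float64(0.11878937564338445)]
jig y dir 1.5090652711184678 yaw -0.06173105567642878
ctr2 [ 0.58260273 -0.0018824   0.016     ]
1.5078748198095686
posts [0.61307527 0.07930627 0.052     ] [0.56062179 0.08329824 0.052     ] 0.052605160588396316
seat from posts [0.58524454 0.05535178 0.052     ]
cork [0.58574903 0.0581756  0.015     ]
axle [ 0.57869788 -0.07111812  0.05      ]
handle [ 0.50243379 -0.0131095   0.098     ]
r 0.09581863042722036 lever ang 4.12385147025562
tumbler top [0.57761079 0.29681479 0.096     ] diam 0.05715682416640613
base-right edges [0.57978482 0.27010793 0.        ]
scene: posts [0.55867042 0.08688614 0.052     ] [0.6115713  0.08372306 0.052     ] handle top [ 0.50038538 -0.00775739  0.098     ]
scene C [array([ 0.5207, -0.1026,  0.015 ]), array([ 0.6339, -0.1101,  0.015 ]), array([0.646 , 0.0973, 0.015 ]), array([0.5333, 0.0935, 0.015 ])] top C [[ 0.6471  0.0982  0.015 ]
 [ 0.6343 -0.1102  0.015 ]
 [ 0.5285  0.1045  0.015 ]
 [ 0.5156 -0.1035  0.015 ]]
tumbler scene rim (461,147) [0.57337812 0.2946419  0.096     ]
cup [ 0.50687254 -0.4130631   0.05      ] dish [0.43561321 0.27058079 0.046     ]
reach [np.float64(0.50260479060276), np.float64(0.5813911717032123), np.float64(0.649409921069335)]
```

Emit:
arm_command:
  motion: "0.14 -0.142 0 0 0 0 1;0.14 -0.142 0 0 0 0 1;0.14 -0.142 0 0 0 0 1;0.14 -0.142 0 0 0 0 1;0.14 -0.142 0 0 0 0 1;0.14 -0.142 0 0 0 0 1;0.14 -0.142 0 0 0 0 1;0.14 -0.142 0 0 0 0 1;0.14 -0.142 0 0 0 0 1;0.14 -0.142 0 0 0 0 1"

```text
time_s: 2.03
eef_pos: [0.3662, -0.1696, 0.1934]
eef_rot: [0.002, 0.986, 0.168, 0.001]
wrist_force: [0.5, -0.3, -0.4]
opening: 1.002
```

```bash
python3 -c "
from h import *
print(tool()[0],plan([.577,.296,.2],-.062))"
```

```text
[ 0.36617594 -0.16957084  0.19338766] [ 1.766 -1.847 -0.041  0.005  0.002 -1.118]
```

Emit:
arm_command:
  motion: "0.14 -0.146 0 0 0 0 1;0.14 -0.146 0 0 0 0 1;0.14 -0.146 0 0 0 0 1;0.14 -0.146 0 0 0 0 1;0.14 -0.146 0 0 0 0 1;0.14 -0.146 0 0 0 0 1;0.14 -0.146 0 0 0 0 1;0.14 -0.146 0 0 0 0 1;0.14 -0.146 0 0 0 0 1;0.14 -0.146 0 0 0 0 1"

```text
time_s: 2.87
eef_pos: [0.5353, 0.2118, 0.1958]
eef_rot: [0.005, 0.986, 0.169, 0.006]
wrist_force: [0.3, -1.2, 0.2]
opening: 1.001
```

Emit:
arm_command:
  motion: "0.14 -0.146 0 0 0 0 1;0 0 0 0 0 -0.115 1;0 0 0 0 0 -0.115 1;0 0 0 0 0 -0.115 1;0 0 0 0 0 -0.115 1;0 0 0 0 0 -0.115 1;0 0 0 0 0 -0.115 1;0 0 0 0 0 -0.115 1;0 0 0 0 0 -0.115 1;0 0 0 0 0 -0.115 1"

```text
time_s: 3.7
eef_pos: [0.5527, 0.2612, 0.1921]
eef_rot: [0.006, 0.744, 0.668, 0.002]
wrist_force: [0.2, -0.9, 0.2]
opening: 1.005
```

```bash
python3 -c "
from h import *
print(tool()[0],plan([.577,.296,.2],-.062))"
```

```text
[0.55272537 0.26118411 0.19208586] [ 0.186  0.102 -0.039  0.011  0.005 -0.043]
```

Emit:
arm_command:
  motion: "0.1 0.05 -0.02 0.006 0.003 -0.02 1;0.09 0.052 -0.02 0.006 0.003 -0.022 1;0 0 0 0 0 0 1;0 0 0 0 0 0 1"

```text
time_s: 4.03
eef_pos: [0.5764, 0.2976, 0.1994]
eef_rot: [-0.001, 0.726, 0.688, -0.001]
wrist_force: [-0.4, 0.3, 0.5]
opening: 1.001
```

Run:
```python
from h import *
e,r=tool(); c=camera("wrist"); cv2.imwrite("pics/w1.png",c["img"][:,:,::-1])
print(e,r.as_matrix().round(3),c["intrinsics"],c["mount"]); print(search_frame("wrist","tumbler"))
print(plan([.577,.296,.2],-.062))
```

```text
[0.57637814 0.2976326  0.19942261] [[ 0.055  0.999 -0.004]
 [ 0.999 -0.055  0.   ]
 [ 0.    -0.004 -1.   ]] [[371.64829954   0.         322.4213623 ]
 [  0.         371.64829954 236.044104  ]
 [  0.           0.           1.        ]] [[ 7.69844525e-04 -9.53007310e-01 -3.02946322e-01  7.79242509e-02]
 [ 9.99999703e-01  7.41270126e-04  2.09305885e-04 -6.88595105e-04]
 [ 2.50950196e-05 -3.02946393e-01  9.53007598e-01 -1.79942870e-01]
 [ 0.00000000e+00  0.00000000e+00  0.00000000e+00  1.00000000e+00]]
[{'box': [288.8, 172.1, 363.6, 252.1], 'conf': 0.94}, {'box': [291.8, 355.1, 389.5, 410.0], 'conf': 0.16}]
[-0.006  0.005 -0.003 -0.004 -0.     0.007]
```

View pics/w1.png

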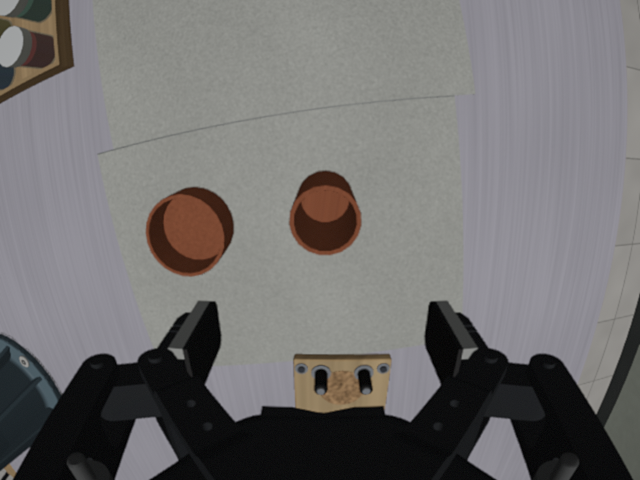

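```bash
cat >> h.py <<'E'
def wray(c,e,r,u,v,z):
    K=c["intrinsics"]; dx=(u-K[0,2])/K[0,0]; dy=(v-K[1,2])/K[1,1]; th=np.hypot(dx,dy)
    d=np.array([dx/th*np.sin(th),dy/th*np.sin(th),np.cos(th)])
    M=c["mount"]; d=r.apply(M[:3,:3]@d); o=e+r.apply(M[:3,3])
    return o+d*(z-o[2])/d[2]
E
python3 - <<'E'
from h import *
e,r=tool(); c=camera("wrist")
for uv in [(325.5,219),(290,219),(361,219),(325.5,184),(325.5,254)]: print(uv,wray(c,e,r,*uv,.096).round(4))
print("posts",wray(c,e,r,320,391,.052),wray(c,e,r,365,391,.052),"cork",wray(c,e,r,343,386,.015))
E
```

```text
(325.5, 219) [0.5775 0.2991 0.096 ]
(290, 219) [0.5495 0.3007 0.096 ]
(361, 219) [0.6056 0.2977 0.096 ]
(325.5, 184) [0.579  0.3271 0.096 ]
(325.5, 254) [0.576  0.2697 0.096 ]
posts [0.56052592 0.08586355 0.052     ] [0.61206091 0.08220958 0.052     ] cork [0.58772044 0.06008435 0.015     ]
```

Emit:
arm_command:
  motion: "0 0.003 0.18 0 0 0.004 1;0 0.003 0.18 0 0 0.003 1;0 0 0.18 0 0 0 1;0 0 0.12 0 0 0 1;0 0 0.06 0 0 0 1;0 0 0 0 0 0 1;0 0 0 0 0 0 1"

```text
time_s: 4.77
eef_pos: [0.5775, 0.2943, 0.0546]
eef_rot: [0.0, 0.73, 0.683, 0.001]
wrist_force: [0.1, -1.1, 0.0]
opening: 1.002
```

```bash
python3 -c "
from h import *
print(tool()[0],plan([.5775,.298,.042],-.062))"
```

```text
[0.57750368 0.29432606 0.05455899] [ 0.018 -0.001  0.063  0.002 -0.001 -0.005]
```

Emit:
arm_command:
  motion: "0.018 -0.001 0.04 0.002 -0.001 -0.005 1;0.003 0 0.023 0 0 0 1;0 0 0 0 0 0 1;0 0 0 0 0 0 1"

```text
time_s: 5.1
eef_pos: [0.5812, 0.2999, 0.0467]
eef_rot: [0.002, 0.729, 0.685, 0.004]
wrist_force: [-0.7, 0.5, -0.1]
opening: 0.998
```

```bash
python3 -c "
from h import *
print(tool()[0],plan([.5775,.298,.042],-.062))"
```

```text
[0.58122951 0.29990659 0.0467294 ] [-0.011 -0.018  0.023  0.008 -0.003  0.   ]
```

Emit:
arm_command:
  motion: "-0.011 -0.018 0.02 0.008 -0.003 0 1;0 0 0 0 0 0 1"

```text
time_s: 5.27
eef_pos: [0.5785, 0.2984, 0.0443]
eef_rot: [0.0, 0.729, 0.685, 0.001]
wrist_force: [0.7, -0.1, 0.4]
opening: 1.0
```

```bash
python3 -c "
from h import *
for i in range(4): camera('top'); print(tool()[0],plan([.5775,.298,.042],-.062))"
```

```text
[0.57922677 0.29864268 0.0449579 ] [-0.004 -0.008  0.015  0.003 -0.001  0.   ]
[0.5793932  0.29870561 0.04503084] [-0.004 -0.009  0.015  0.004 -0.001  0.   ]
[0.57932827 0.2986735  0.04493348] [-0.004 -0.009  0.015  0.003 -0.001  0.   ]
[0.57925972 0.29863755 0.04482286] [-0.004 -0.009  0.014  0.003 -0.001  0.   ]
```

Emit:
arm_command:
  motion: "-0.004 -0.008 0.01 0.003 0 0 0.8;0 0 0 0 0 0 0.6;0 0 0 0 0 0 0.4;0 0 0 0 0 0 0.2;0 0 0 0 0 0 0;0 0 0 0 0 0 0;0 0 0 0 0 0 0;0 0 0 0 0 0 0"

```text
time_s: 6.13
eef_pos: [0.5782, 0.298, 0.0439]
eef_rot: [-0.0, 0.729, 0.685, 0.001]
wrist_force: [0.0, -0.2, 0.6]
opening: 0.647
```

Run:
```python
from h import *
e,r=tool(); c=camera("wrist"); cv2.imwrite("pics/w2.png",c["img"][:,:,::-1])
print(e,get_obs()["opening"],get_obs()["wrist_force"]); print(r.as_matrix().round(3))
```

```text
[0.57820508 0.2980175  0.04388365] 0.6474419883807683 [-0.73370856 -0.3804995   1.17879069]
[[ 0.062  0.998  0.001]
 [ 0.998 -0.062  0.002]
 [ 0.002  0.001 -1.   ]]
```

View pics/w2.png

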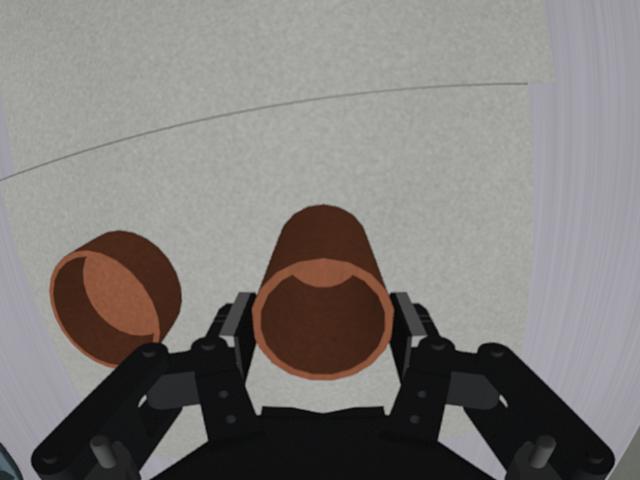

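Run:
```python
from h import *
e,r=tool(); c=camera("wrist"); print(get_obs()["opening"])
for uv in [(323,319),(252,319),(394,319),(323,260),(323,379)]: p=wray(c,e,r,*uv,.096); print(uv,p.round(4),r.inv().apply(p-e).round(4))
```

```text
0.6547791353269762
(323, 319) [0.5779 0.3008 0.096 ] [ 0.0029 -0.0004 -0.0521]
(252, 319) [0.5495 0.3021 0.096 ] [ 0.0024 -0.0289 -0.0522]
(394, 319) [0.6063 0.2986 0.096 ] [ 0.0024  0.0281 -0.0521]
(323, 260) [0.5794 0.3259 0.096 ] [ 0.028  -0.0004 -0.0521]
(323, 379) [0.576 0.27  0.096] [-0.028  -0.0004 -0.0522]
```

Emit:
arm_command:
  motion: "0 0 -0.03 0 0 0 0;0 0 -0.08 0 0 0 0;0 0 -0.15 0 0 0 0;0 0 -0.15 0 0 0 0;0 0 -0.15 0 0 0 0;0 0 -0.08 0 0 0 0;0 0 -0.02 0 0 0 0;0 0 0 0 0 0 0"

```text
time_s: 6.9
eef_pos: [0.5722, 0.2959, 0.1746]
eef_rot: [-0.004, 0.729, 0.685, -0.006]
wrist_force: [0.4, 1.1, -4.2]
opening: 0.655
```

Run:
```python
from h import *
e,r=tool(); c=camera("wrist"); cv2.imwrite("pics/w3.png",c["img"][:,:,::-1])
print(e,get_obs()["opening"],get_obs()["wrist_force"]); print(r.as_matrix().round(3))
print(plan([.584,.0535,.17],-.062))
```

```text
[0.57218105 0.2958869  0.17459718] 0.6568428869926466 [-0.02731994  0.85995473 -3.14995069]
[[ 0.062  0.998 -0.014]
 [ 0.998 -0.062 -0.003]
 [-0.004 -0.014 -1.   ]]
[-1.205  0.135  0.023 -0.014  0.004  0.   ]
```

View pics/w3.png

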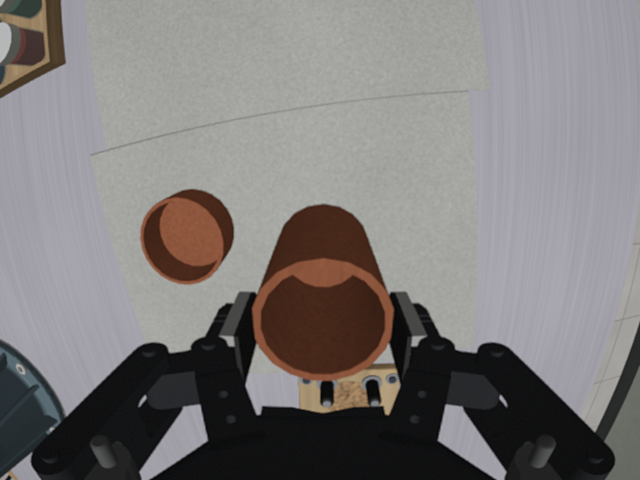

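The tumbler is held, with its rim centred at (323, 319) px exactly as before the lift. Next I carry it towards the jig.

Emit:
arm_command:
  motion: "-0.08 0.01 0 -0.005 0.001 0 0;-0.16 0.018 0 -0.005 0.001 0 0;-0.16 0.018 0 -0.004 0 0 0;-0.16 0.018 0 0 0 0 0;-0.16 0.018 0 0 0 0 0;-0.16 0.018 0 0 0 0 0;-0.16 0.018 0 0 0 0 0;-0.1 0.01 0 0 0 0 0;-0.04 0 0 0 0 0 0;0 0 0 0 0 0 0"

```text
time_s: 7.78
eef_pos: [0.5696, 0.0449, 0.1528]
eef_rot: [-0.009, 0.727, 0.686, -0.013]
wrist_force: [-0.5, 0.2, -3.3]
opening: 0.651
```

Run:
```python
from h import *
for n in ["wrist","top","scene"]:
    e,r=tool();c=camera(n); cv2.imwrite(f"pics/{n}4.png",c["img"][:,:,::-1])
print(e,get_obs()["opening"],get_obs()["wrist_force"]); print(r.as_matrix().round(3))
print(plan([.584,.0535,.12],-.062))
a=cv2.imread('pics/scene4.png')[100:280,270:470]; cv2.imwrite('pics/scene4c.png',cv2.resize(a,None,fx=3.3,fy=3.3,interpolation=cv2.INTER_CUBIC))
```

```text
[0.56977873 0.04711583 0.15305629] 0.6509029474488942 [-0.99934619  0.80512506 -3.36597054]
[[ 0.056  0.998 -0.03 ]
 [ 0.998 -0.056 -0.004]
 [-0.006 -0.03  -1.   ]]
[ 0.033  0.072  0.166 -0.028  0.005  0.007]
```

View pics/wrist4.png

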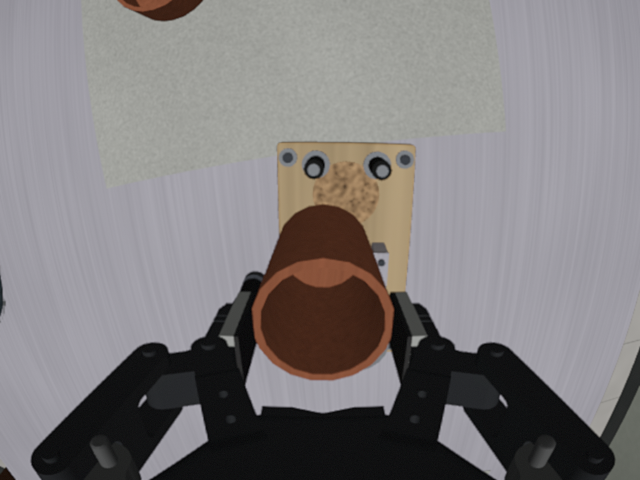

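View pics/scene4c.png

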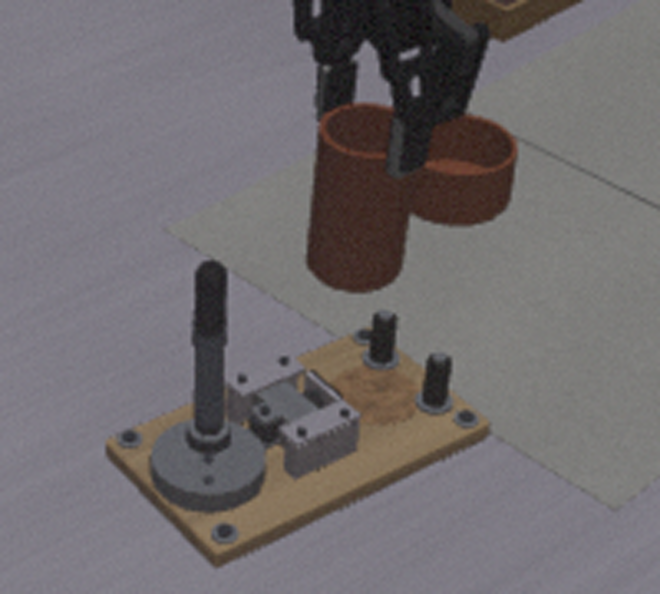

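View pics/top4.png

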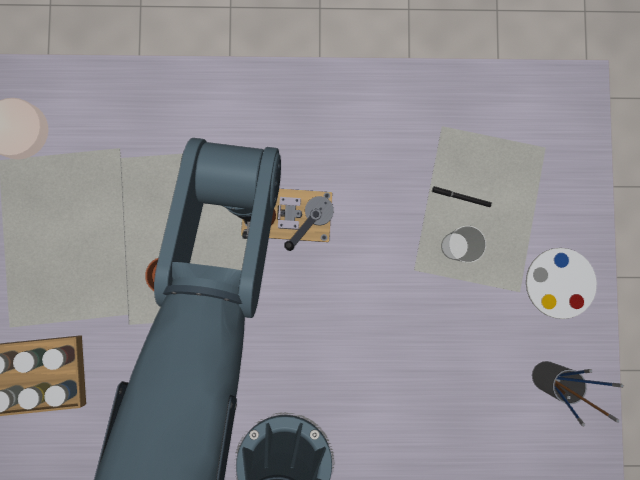

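Run:
```python
from h import *
e,r=tool(); c=camera("wrist")
a,b=[wray(c,e,r,*p,.052) for p in [(314,168.5),(383,170)]]; d=a-b
print(a,b,np.linalg.norm(d),np.arctan2(-d[1],-d[0]))
yj=np.array([.062,.998,0]); print("seat",(a+b)/2-.026*yj)
print("cork",wray(c,e,r,346,193,.0155))
```

```text
[0.5624357  0.09010598 0.052     ] [0.61493621 0.08674176 0.052     ] 0.052608180877118854 -0.06399231338860649
seat [0.58707395 0.06247587 0.052     ]
cork [0.58681429 0.06257092 0.0155    ]
```

Emit:
arm_command:
  motion: "0.03 0.04 -0.02 -0.014 0.003 0 0;0.01 0.034 0 -0.014 0.003 0.005 0;0 0 0 0 0 0 0"

```text
time_s: 8.23
eef_pos: [0.5874, 0.0602, 0.1582]
eef_rot: [0.001, 0.726, 0.687, 0.002]
wrist_force: [-0.4, -0.2, -2.4]
opening: 0.65
```

Run:
```python
from h import *
for i in range(3):
    camera("top")
e,r=tool(); c=camera("wrist"); cv2.imwrite("pics/w5.png",c["img"][:,:,::-1])
a=c["img"][:,:,::-1][130:250,250:430]; cv2.imwrite('pics/w5c.png',cv2.resize(a,None,fx=4.4,fy=4.4,interpolation=cv2.INTER_CUBIC))
print(e,r.as_matrix().round(4),plan([.585,.0535,.12],-.062))
```

```text
[0.58633307 0.05934088 0.15801516] [[ 0.0555  0.9985  0.0025]
 [ 0.9985 -0.0555  0.0017]
 [ 0.0018  0.0024 -1.    ]] [-0.029 -0.005  0.189  0.002 -0.002  0.006]
```

View pics/w5c.png

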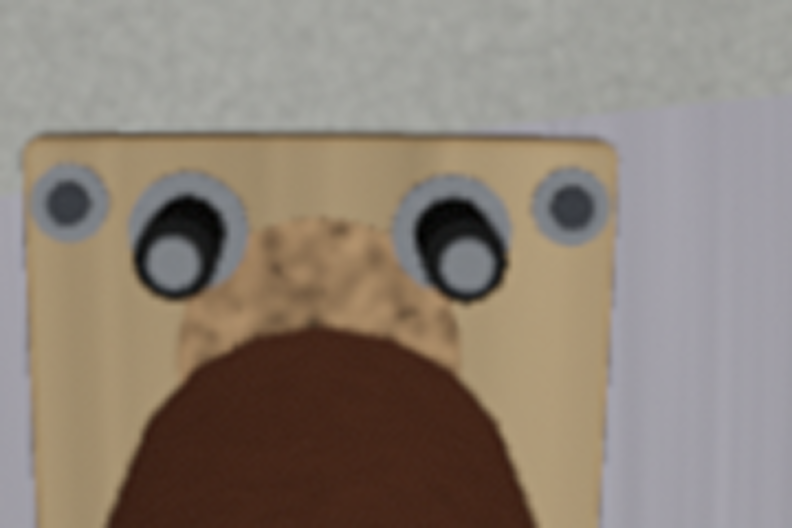

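Run:
```python
from h import *
e,r=tool(); c=camera("wrist")
f=lambda u,v,z:wray(c,e,r,250+(u+.5)/4.4-.5,130+(v+.5)/4.4-.5,z)
a,b=f(174,263,.052),f(468,264,.052); d=a-b
print(a,b,np.linalg.norm(d),np.arctan2(-d[1],-d[0]))
yj=np.array([.06,.998,0]); print("seat",(a+b)/2-.026*yj)
# bases
a,b=f(188,229,.017),f(452,232,.017);print(a,b,np.linalg.norm(a-b),"seat",(a+b)/2-.026*yj)
print("screws",f(68,203,.017),f(571,208,.017),"tumbler-seat-rel tool: TCP",e)
# tumbler bottom far edge at (323,326)
zb=e[2]-.0439
p=f(318,326,zb);print("far bottom edge",p,"-> centre",p-.029*yj)
p=wray(c,e,r,323,260,zb+.096);q=wray(c,e,r,323,379,zb+.096);print("rim centre",(p+q)/2)
```

```text
[0.5611859  0.08604169 0.052     ] [0.6133633  0.08296604 0.052     ] 0.052267974953575026 -0.05887778484418678
seat [0.5857146  0.05855587 0.052     ]
[0.56102478 0.08654244 0.017     ] [0.61333136 0.08303395 0.017     ] 0.05242411517421087 seat [0.58561807 0.0588402  0.017     ]
screws [0.53743836 0.09339879 0.017     ] [0.63734528 0.0868442  0.017     ] tumbler-seat-rel tool: TCP [0.58616462 0.05908405 0.1578951 ]
far bottom edge [0.58682479 0.08684806 0.1139951 ] -> centre [0.58508479 0.05790606 0.1139951 ]
rim centre [0.58565627 0.05897703 0.2099951 ]
```

Emit:
arm_command:
  motion: "-0.027 -0.004 0.04 0.002 -0.002 0.004 0;0 0 0.1 0 0 0 0;0 0 0.1 0 0 0 0;0 0 0.08 0 0 0 0;0 0 0.03 0 0 0 0;0 0 0 0 0 0 0"

```text
time_s: 8.98
eef_pos: [0.5851, 0.0507, 0.0844]
eef_rot: [0.001, 0.729, 0.685, -0.0]
wrist_force: [-0.9, 0.7, -2.7]
opening: 0.652
```

Run:
```python
from h import *
camera("top");camera("top")
e,r=tool(); print(e,r.as_matrix().round(3),plan([.5852,.0535,.061],-.062),get_obs()["wrist_force"])
```

```text
[0.58605071 0.05070895 0.0860148 ] [[ 0.062  0.998  0.003]
 [ 0.998 -0.062 -0.002]
 [-0.002  0.003 -1.   ]] [ 0.014 -0.006  0.125  0.003  0.002 -0.   ] [-0.35988079 -0.16200888 -2.60453022]
```

Emit:
arm_command:
  motion: "0.012 -0.004 0.04 0.003 0.002 0 0;0 0 0.04 0 0 0 0;0 0 0.02 0 0 0 0;0 0 0 0 0 0 0"

```text
time_s: 9.42
eef_pos: [0.5883, 0.0529, 0.0678]
eef_rot: [0.002, 0.729, 0.685, 0.002]
wrist_force: [-0.4, -0.1, -2.8]
opening: 0.648
```

Run:
```python
from h import *
camera("top");camera("top")
e,r=tool(); print(e,r.as_matrix().round(3),plan([.5852,.0535,.060],-.062),get_obs()["wrist_force"])
```

```text
[0.58867509 0.05287819 0.06851965] [[ 0.063  0.998  0.007]
 [ 0.998 -0.063 -0.001]
 [-0.     0.007 -1.   ]] [ 0.002 -0.018  0.042  0.007  0.    -0.001] [-0.23595242  1.04927639 -2.49699698]
```

Emit:
arm_command:
  motion: "0.002 -0.016 0.012 0.007 0 0 0;0 -0.002 0.012 0.001 0 0 0;0 0 0.006 0 0 0 0"

```text
time_s: 9.77
eef_pos: [0.5859, 0.0535, 0.0634]
eef_rot: [0.0, 0.729, 0.685, 0.0]
wrist_force: [0.1, 0.2, -3.5]
opening: 0.653
```

Run:
```python
from h import *
camera("top");camera("top")
e,r=tool(); print(e,r.as_matrix().round(3),plan([.5852,.0535,.060],-.062),get_obs()["wrist_force"])
```

```text
[0.58566593 0.05354942 0.06322087] [[ 0.062  0.998  0.   ]
 [ 0.998 -0.062 -0.   ]
 [-0.     0.    -1.   ]] [-0.    -0.002  0.016  0.     0.    -0.   ] [ 0.05586349  0.462207   -2.9723183 ]
```

Emit:
arm_command:
  motion: "0 0 0.012 0 0 0 0;0 0 0.006 0 0 0 0"

```text
time_s: 10.03
eef_pos: [0.586, 0.0535, 0.0598]
eef_rot: [0.0, 0.729, 0.685, 0.0]
wrist_force: [-0.0, -0.7, -3.3]
opening: 0.652
```

Run:
```python
from h import *
camera("top");camera("top")
e,r=tool(); print(e,r.as_matrix().round(3),plan([.5852,.0535,.060],-.062),get_obs()["wrist_force"])
```

```text
[0.58602637 0.05349425 0.0598288 ] [[ 0.062  0.998  0.001]
 [ 0.998 -0.062 -0.   ]
 [-0.     0.001 -1.   ]] [-0.    -0.004 -0.001  0.001  0.    -0.   ] [-0.53732114  0.30664009 -2.2204655 ]
```

Emit:
arm_command:
  motion: "0 0 0.006 0 0 0 0;0 0 0 0 0 0 0"

```text
time_s: 10.3
eef_pos: [0.5864, 0.0534, 0.059]
eef_rot: [0.001, 0.729, 0.685, 0.0]
wrist_force: [0.7, -0.0, -3.2]
opening: 0.653
```

Run:
```python
from h import *
c=camera("scene");camera("top")
e,r=tool(); print(e,get_obs()["wrist_force"])
a=c["img"][:,:,::-1][120:270,290:440]; cv2.imwrite('pics/s6c.png',cv2.resize(a,None,fx=4,fy=4,interpolation=cv2.INTER_CUBIC))
```

```text
[0.58646991 0.05340075 0.05896949] [ 1.43635846 -0.90060271 -2.80090223]
```

View pics/s6c.png

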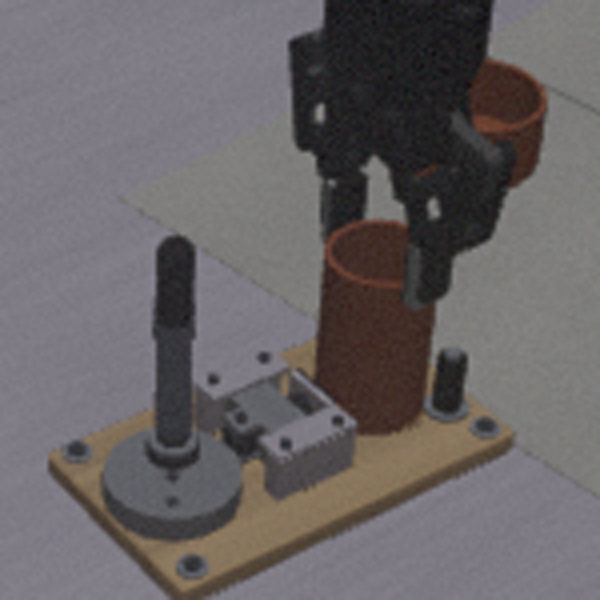

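Emit:
arm_command:
  motion: "-0.001 -0.003 0.005 0 0 0 0;0 0 0.003 0 0 0 0;0 0 0 0 0 0 0"

```text
time_s: 10.65
eef_pos: [0.5865, 0.0533, 0.059]
eef_rot: [0.001, 0.729, 0.685, 0.001]
wrist_force: [-0.3, 0.5, -4.5]
opening: 0.651
```

Run:
```python
from h import *
camera("top");camera("top")
e,r=tool(); print(e,get_obs()["wrist_force"])
```

```text
[0.58658523 0.05322115 0.05891103] [-0.9484096  -0.48804545  1.22967675]
```

Contact: z has stopped at 58.9 mm, exactly 15 mm above the table grasp, and the load has come off the wrist. Now I release.

Emit:
arm_command:
  motion: "0 0 0 0 0 0 0.75;0 0 0 0 0 0 0.85;0 0 0 0 0 0 1;0 0 0 0 0 0 1;0 0 0 0 0 0 1;0 0 0 0 0 0 1;0 0 0 0 0 0 1"

```text
time_s: 11.33
eef_pos: [0.5882, 0.0529, 0.0596]
eef_rot: [0.003, 0.729, 0.685, 0.002]
wrist_force: [-1.0, -0.3, -0.3]
opening: 0.999
```

Run:
```python
from h import *
e,r=tool(); print(e,get_obs()["wrist_force"],get_obs()["opening"])
c=camera("wrist"); cv2.imwrite("pics/w7.png",c["img"][:,:,::-1])
```

```text
[0.58819885 0.05294875 0.05955174] [-0.98642402 -0.26196571 -0.31516067] 0.9990854514505909
```

View pics/w7.png

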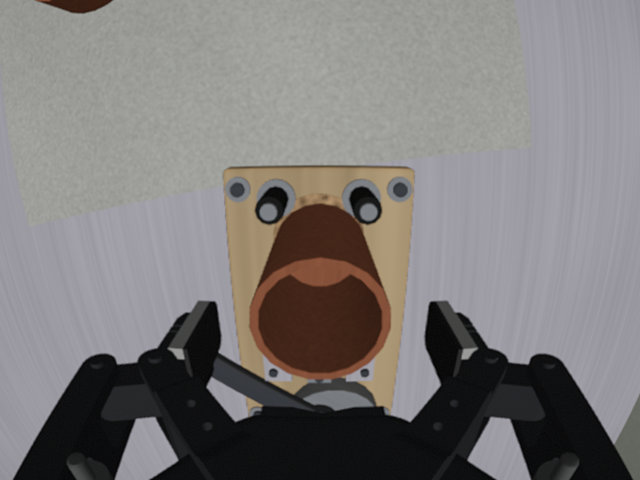

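Emit:
arm_command:
  motion: "0 -0.004 -0.06 0.003 0 0 1;0 0 -0.1 0 0 0 1;0 0 -0.12 0 0 0 1;0 0 -0.15 0 0 0 1;0 0 -0.15 0 0 0 1;0 0 -0.12 0 0 0 1;0 0 0 0 0 0 1"

```text
time_s: 11.97
eef_pos: [0.5842, 0.0533, 0.2023]
eef_rot: [-0.002, 0.729, 0.685, -0.002]
wrist_force: [0.6, -0.5, 0.3]
opening: 1.003
```

Run:
```python
from h import *
for n in ["wrist","top","scene"]:
    e,r=tool();c=camera(n); cv2.imwrite(f"pics/{n}8.png",c["img"][:,:,::-1])
    print(n,[(np.round(d["box"]).tolist(),round(d["conf"],2)) for d in search_frame(n,"handle")][:2])
print(e)
a=cv2.imread('pics/scene8.png')[100:280,270:470]; cv2.imwrite('pics/scene8c.png',cv2.resize(a,None,fx=3.3,fy=3.3,interpolation=cv2.INTER_CUBIC))
```

```text
wrist [([227.0, 265.0, 368.0, 352.0], 0.61)]
top [([286.0, 196.0, 334.0, 248.0], 0.71)]
scene [([315.0, 178.0, 349.0, 253.0], 0.88)]
[0.58027213 0.0536895  0.19500923]
```

View pics/wrist8.png

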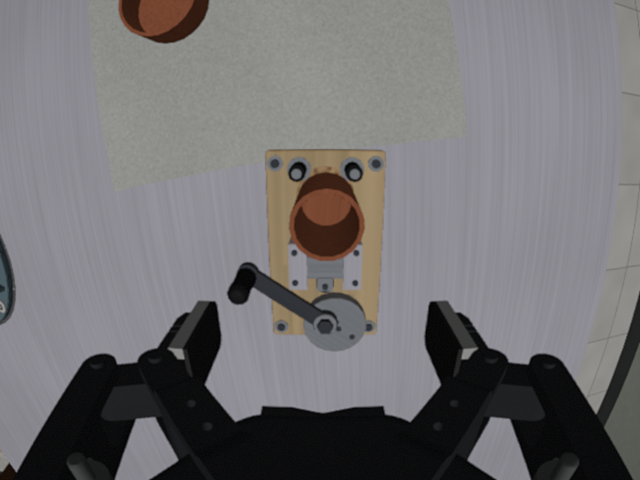

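View pics/scene8c.png

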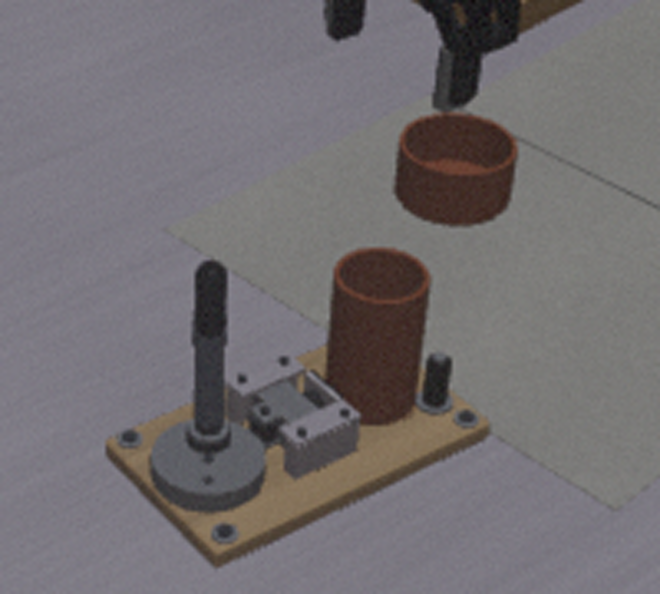

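Run:
```python
from h import *
for i in range(3): camera("top")
e,r=tool(); c=camera("wrist"); a=c["img"][:,:,::-1]; cv2.imwrite("pics/w9.png",a)
a=a[240:360,210:390]; cv2.imwrite('pics/w9c.png',cv2.resize(a,None,fx=4.4,fy=4.4,interpolation=cv2.INTER_CUBIC)); print(e,r.as_matrix().round(3))
```

```text
[0.58038929 0.05364985 0.19495848] [[ 0.063  0.998 -0.016]
 [ 0.998 -0.063  0.001]
 [ 0.    -0.016 -1.   ]]
```

View pics/w9c.png

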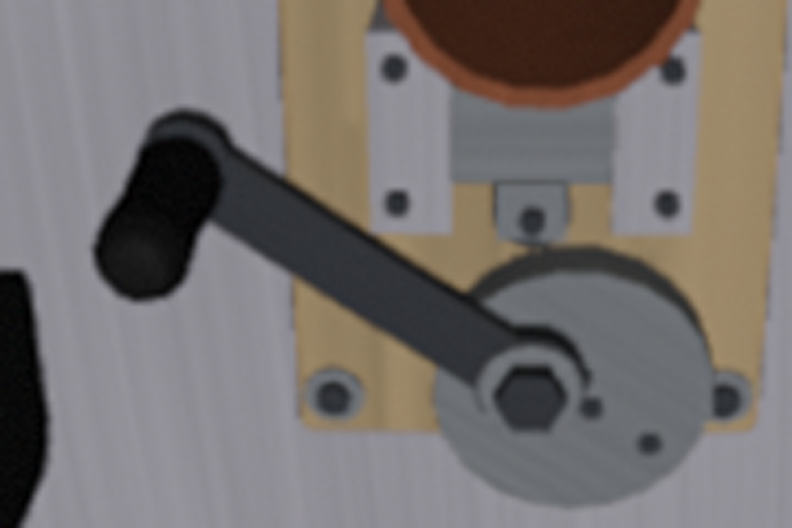

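Run:
```python
from h import *
e,r=tool(); c=camera("wrist")
f=lambda u,v,z:wray(c,e,r,210+(u+.5)/4.4-.5,240+(v+.5)/4.4-.5,z)
A=f(531,399,.054); H=f(142,250,.098); H2=f(190,145,.048)
print("axle",A,"handle",H,H2,np.linalg.norm((H-A)[:2]))
d=(H-A)[:2]; print("cam",np.arctan2(d[1],d[0])-(1.509-np.pi)-2*np.pi)
S=np.array([.5857,.0587]); v=S-A[:2]; print("axle->seat",np.linalg.norm(v),np.arctan2(v[1],v[0]))
S=np.array([.58524,.0554]); A2=np.array([.5787,-.0711]); v=S-A2; print("axle->seat top",np.linalg.norm(v),np.arctan2(v[1],v[0]))
print("screws",f(333,398,.017),f(725,399,.017))
```

```text
axle [ 0.57801454 -0.07039507  0.054     ] handle [ 0.50608235 -0.00624094  0.098     ] [ 0.50619982 -0.00547349  0.048     ] 0.09638460246629225
cam -2.2373049756447374
axle->seat 0.12932364071525612 1.511333144455495
axle->seat top 0.12666894489179265 1.519142710070753
screws [ 0.52607677 -0.09104543  0.017     ] [ 0.6267557  -0.09703485  0.017     ]
```

```bash
python3 -c "
from h import *
print(plan([.503,-.009,.15],-.062))"
```

```text
[-0.337 -0.365  0.233 -0.014 -0.    -0.001]
```

Emit:
arm_command:
  motion: "-0.11 -0.12 0.05 -0.007 0 0 0.9;-0.11 -0.12 0.06 -0.007 0 0 0.8;-0.11 -0.12 0.06 0 0 0 0.7;0 0 0 0 0 0 0.7;0 0 0 0 0 0 0.7"

```text
time_s: 12.93
eef_pos: [0.5016, -0.0087, 0.1586]
eef_rot: [-0.001, 0.728, 0.685, 0.0]
wrist_force: [1.3, 0.6, 0.1]
opening: 0.701
```

Run:
```python
from h import *
camera("top");camera("top")
e,r=tool(); print(e,plan([.503,-.009,.062],-.062))
c=camera("wrist"); cv2.imwrite("pics/w10.png",c["img"][:,:,::-1])
```

```text
[ 0.50236069 -0.00817649  0.15886593] [-0.004  0.004  0.484 -0.001 -0.001  0.003]
```

View pics/w10.png

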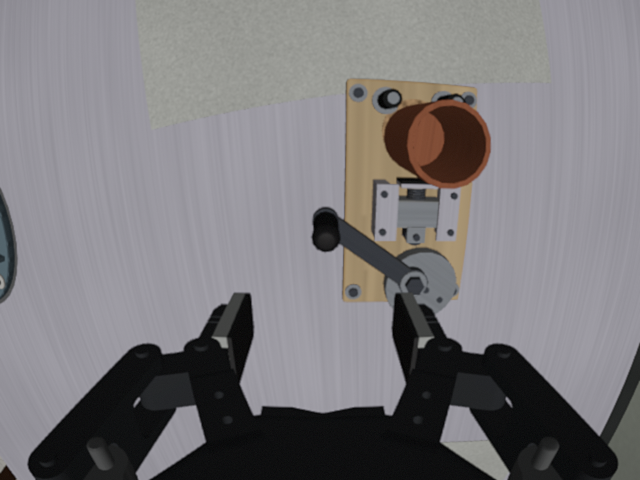

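```bash
python3 -c "
from h import *
e,r=tool(); c=camera('wrist'); print(wray(c,e,r,326.5,237,.098),wray(c,e,r,325,217,.048))"
```

```text
[ 0.50530653 -0.00750606  0.098     ] [ 0.50468551 -0.00645081  0.048     ]
```

Emit:
arm_command:
  motion: "0 0 0.12 0 0 0 0.7;0 0 0.12 0 0 0 0.7;0 0 0.12 0 0 0 0.7;0 0 0.06 0 0 0 0.7;0 0 0.02 0 0 0 0.7;0 0 0 0 0 0 0.7"

```text
time_s: 13.63
eef_pos: [0.5139, -0.006, 0.0736]
eef_rot: [0.006, 0.725, 0.688, 0.005]
wrist_force: [0.5, 0.4, -0.0]
opening: 0.704
```

Run:
```python
from h import *
camera("top")
e,r=tool(); print(e,plan([.503,-.007,.062],-.062),get_obs()["wrist_force"])
c=camera("wrist"); cv2.imwrite("pics/w11.png",c["img"][:,:,::-1])
```

```text
[ 0.51420123 -0.00605356  0.07424409] [-0.008 -0.057  0.06   0.015  0.001  0.009] [-0.64114448 -0.75610901  0.12845882]
```

View pics/w11.png

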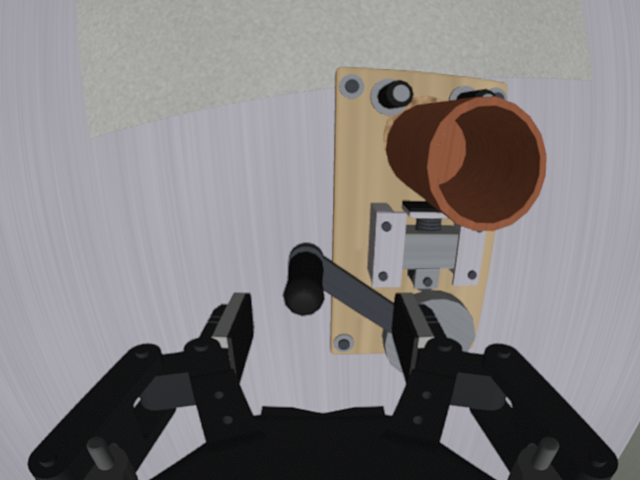

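Emit:
arm_command:
  motion: "-0.004 -0.045 0.03 0.015 0 0.009 0.7;0 0 0.03 0 0 0 0.6;0 0 0 0 0 0 0.5"

```text
time_s: 13.98
eef_pos: [0.5077, -0.007, 0.0651]
eef_rot: [0.003, 0.729, 0.685, 0.001]
wrist_force: [-0.5, 0.0, 0.1]
opening: 0.505
```

Run:
```python
from h import *
camera("top")
e,r=tool(); print(e,plan([.505,-.007,.062],-.062),get_obs()["wrist_force"])
c=camera("wrist"); cv2.imwrite("pics/w12.png",c["img"][:,:,::-1]); print(wray(c,e,r,322,320,.098))
```

```text
[ 0.50784474 -0.00698648  0.0654277 ] [-0.001 -0.014  0.017  0.005  0.002 -0.   ] [ 0.40655879 -0.10906139  0.6657798 ]
[ 0.50629549 -0.01600165  0.098     ]
```

View pics/w12.png

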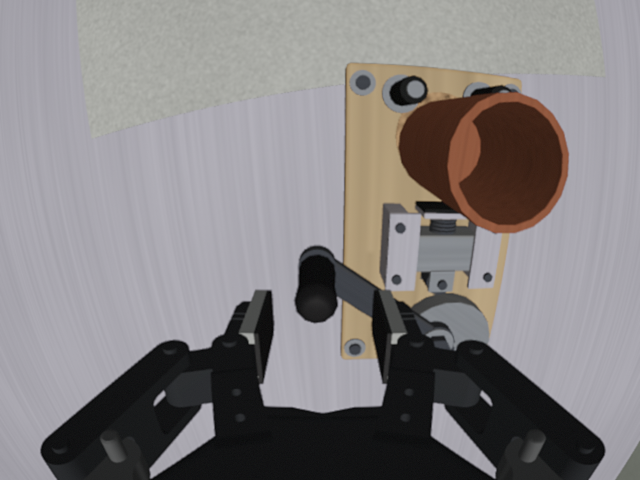

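Emit:
arm_command:
  motion: "-0.001 -0.01 0.01 0.005 0.002 0 0.4;0 0 0 0 0 0 0.3;0 0 0 0 0 0 0.2;0 0 0 0 0 0 0;0 0 0 0 0 0 0;0 0 0 0 0 0 0"

```text
time_s: 14.58
eef_pos: [0.5068, -0.0076, 0.0647]
eef_rot: [0.001, 0.729, 0.685, 0.001]
wrist_force: [1.0, 0.7, -1.0]
opening: -0.002
```

Run:
```python
from h import *
camera("top")
o=get_obs();e,r=tool(); print(e,r.as_matrix().round(3),o["wrist_force"],o["opening"])
c=camera("wrist"); cv2.imwrite("pics/w13.png",c["img"][:,:,::-1])
A=np.array([.5783,-.0707]); d=e[:2]-A; print(np.linalg.norm(d),np.arctan2(d[1],d[0])+1.632-2*np.pi)
```

```text
[ 0.50681342 -0.00754933  0.06465335] [[ 0.062  0.998  0.002]
 [ 0.998 -0.062 -0.001]
 [-0.001  0.002 -1.   ]] [0.71367172 0.42035963 0.84327741] 0.003644472310081922
0.09538520755303735 -2.2331558649012058
```

View pics/w13.png

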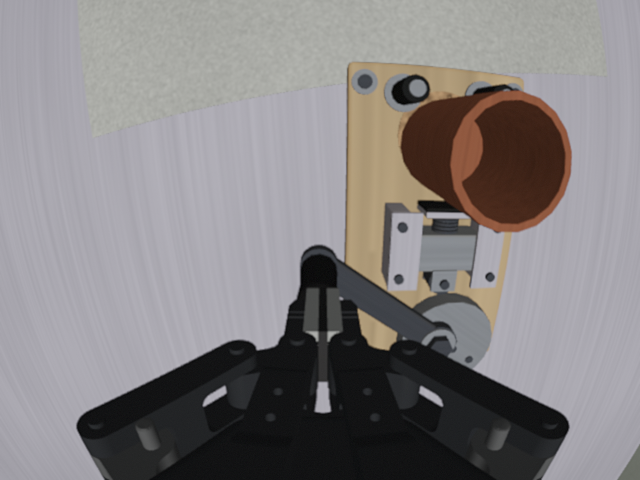

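```bash
python3 - <<'E'
from h import *
e,r=tool(); c=camera("wrist"); M=c["mount"];K=c["intrinsics"]
for t in [(0,0,0),(0,0,-.019),(0,0,-.033),(.011,0,0),(.011,0,-.033),(-.011,0,-.033)]:
    p=np.linalg.inv(M)@np.r_[t,1]; th=np.arctan2(np.hypot(*p[:2]),p[2]); u=p[:2]/np.hypot(*p[:2])*th*K[0,0]+K[:2,2]; print(t,u)
for p in [(317,302,.098),(318,252,.048),(319,257,.048)]: print(p,wray(c,e,r,*p))
E
python3 - <<'E'
import cv2
a=cv2.imread('pics/w13.png')[220:400,230:410]; cv2.imwrite('pics/w13c.png',cv2.resize(a,None,fx=3.3,fy=3.3,interpolation=cv2.INTER_CUBIC))
a=cv2.imread('pics/w12.png')[220:400,230:410]; cv2.imwrite('pics/w12c.png',cv2.resize(a,None,fx=3.3,fy=3.3,interpolation=cv2.INTER_CUBIC))
E
```

```text
(0, 0, 0) [323.61927595 273.52680667]
(0, 0, -0.019) [323.7364624  289.22262834]
(0, 0, -0.033) [323.83736621 302.85663569]
(0.011, 0, 0) [323.65976033 253.97735969]
(0.011, 0, -0.033) [323.89522678 280.47464518]
(-0.011, 0, -0.033) [323.77945216 323.8964199 ]
(317, 302, 0.098) [ 0.50369993 -0.006702    0.098     ]
(318, 252, 0.048) [ 0.5040536  -0.00136872  0.048     ]
(319, 257, 0.048) [ 0.5044206  -0.00441157  0.048     ]
```

View pics/w13c.png

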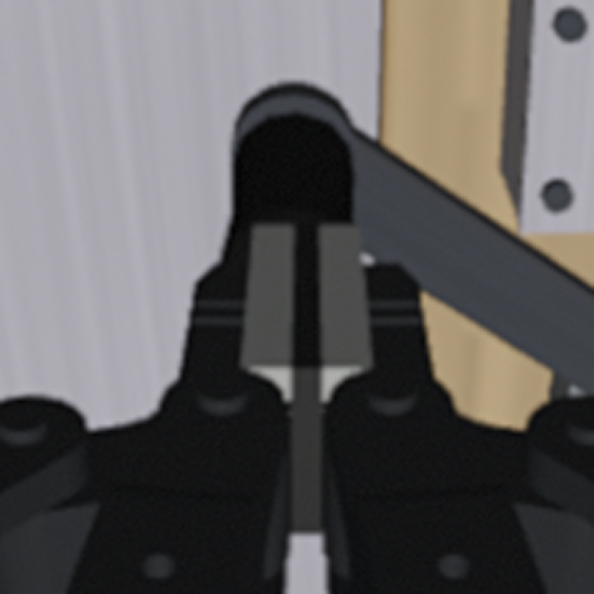

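View pics/w12c.png

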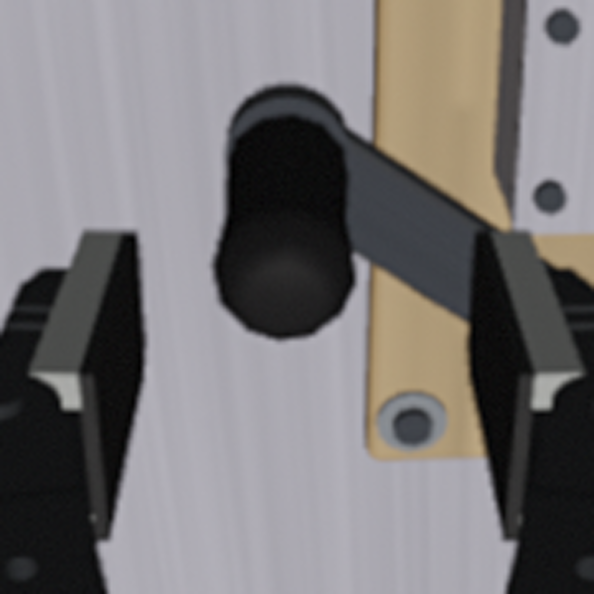

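Run:
```python
from h import *
c=camera("scene"); e,r=tool()
a=c["img"][:,:,::-1][130:280,270:420]; cv2.imwrite('pics/s14c.png',cv2.resize(a,None,fx=4,fy=4,interpolation=cv2.INTER_CUBIC))
print((proj(c,e)-[270,130])*4,(proj(c,e+[0,0,.03])-[270,130])*4)
```

```text
[262.14009016 257.46270248] [263.58963639 209.69616974]
```

View pics/s14c.png

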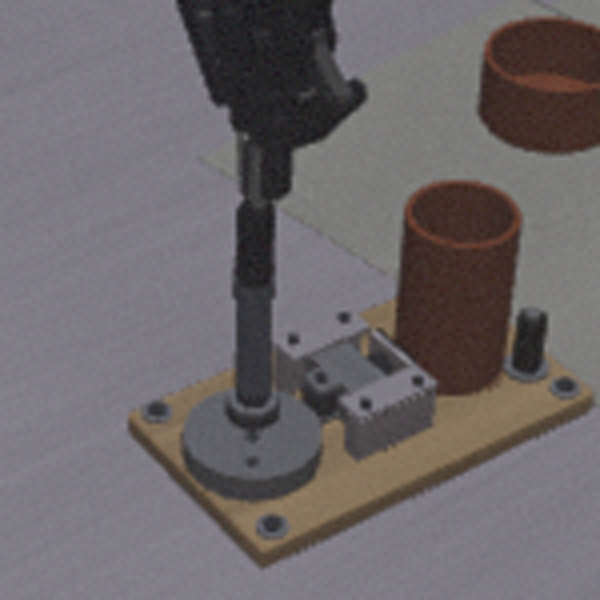

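The fingers closed just above the handle. In the scene view the fingertips end about 35 mm above the reported TCP, so the handle was never between them. I will lift slightly, open, and go about 35 mm lower.

Emit:
arm_command:
  motion: "0 0 -0.05 0 0 0 0;0 -0.008 0 0 0 0 0.3;0.01 0 0 0 0 0 0.6;0 0 0 0 0 0 0.6;0 0 0 0 0 0 0.6"

```text
time_s: 15.2
eef_pos: [0.5054, -0.0052, 0.0761]
eef_rot: [0.001, 0.729, 0.685, 0.001]
wrist_force: [-0.2, -0.3, 0.9]
opening: 0.565
```

Run:
```python
from h import *
camera("top")
e,r=tool(); o=get_obs();print(e,plan([.505,-.006,.032],-.062),o["wrist_force"],o["opening"])
c=camera("wrist"); cv2.imwrite("pics/w15.png",c["img"][:,:,::-1])
```

```text
[ 0.50540032 -0.00522462  0.07613737] [-0.004 -0.002  0.221  0.003  0.001 -0.   ] [0.32171303 0.11843418 0.13863706] 0.59933784370495
```

View pics/w15.png

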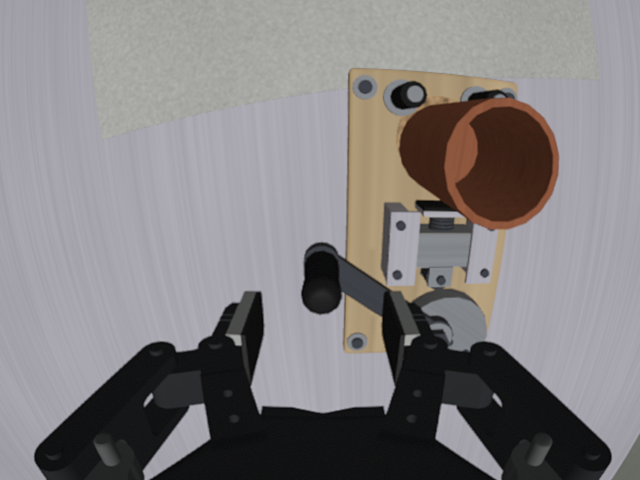

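Emit:
arm_command:
  motion: "0 -0.004 0.06 0 0 0 0.6;0 -0.004 0.06 0 0 0 0.6;0 -0.004 0.05 0 0 0 0.6;0 0 0.03 0 0 0 0.6;0 0 0 0 0 0 0.6"

```text
time_s: 15.72
eef_pos: [0.5038, -0.0053, 0.0347]
eef_rot: [0.002, 0.729, 0.685, 0.001]
wrist_force: [-0.8, -0.3, 0.8]
opening: 0.596
```

Run:
```python
from h import *
camera("top")
e,r=tool(); o=get_obs();print(e,plan([.505,-.006,.032],-.062),o["wrist_force"],o["opening"])
c=camera("wrist"); cv2.imwrite("pics/w16.png",c["img"][:,:,::-1])
```

```text
[ 0.50391654 -0.00532404  0.03511572] [-0.003  0.006  0.016  0.004  0.001 -0.   ] [-1.40729417  0.28693771 -0.38772587] 0.5997968769745485
```

View pics/w16.png

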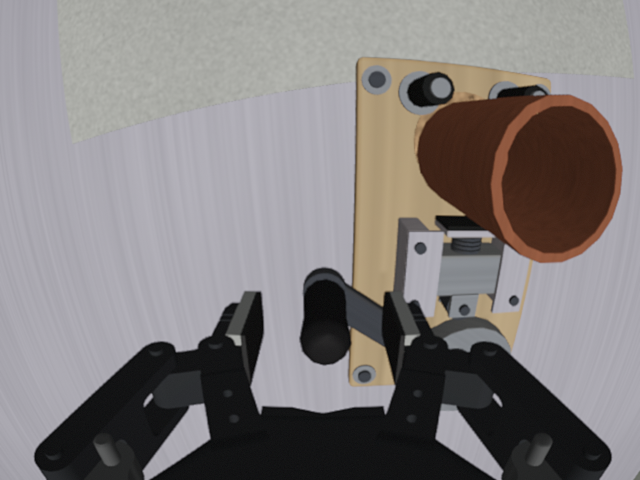

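Emit:
arm_command:
  motion: "0 0.002 0.01 0.002 0 0 0.5;0 0 0 0 0 0 0.3;0 0 0 0 0 0 0.1;0 0 0 0 0 0 0;0 0 0 0 0 0 0;0 0 0 0 0 0 0"

```text
time_s: 16.32
eef_pos: [0.506, -0.0057, 0.0352]
eef_rot: [0.003, 0.729, 0.685, 0.001]
wrist_force: [0.4, 0.7, -2.6]
opening: 0.214
```

Run:
```python
from h import *
camera("top")
e,r=tool(); o=get_obs();print(e,o["wrist_force"],o["opening"])
for A in ([.5783,-.0707],[.5780,-.0704],[.5787,-.0711]):
    d=e[:2]-np.array(A); print(np.linalg.norm(d),np.arctan2(d[1],d[0])+1.632-2*np.pi)
c=camera("wrist"); cv2.imwrite("pics/w17.png",c["img"][:,:,::-1])
```

```text
[ 0.50596748 -0.00563199  0.03515583] [ 0.14540361 -0.06311314 -1.87368545] 0.2136522242671991
0.09729254770834277 -2.242168945784334
0.09686887797212931 -2.2419377053414893
0.0978574487008933 -2.2424741516756335
```

View pics/w17.png

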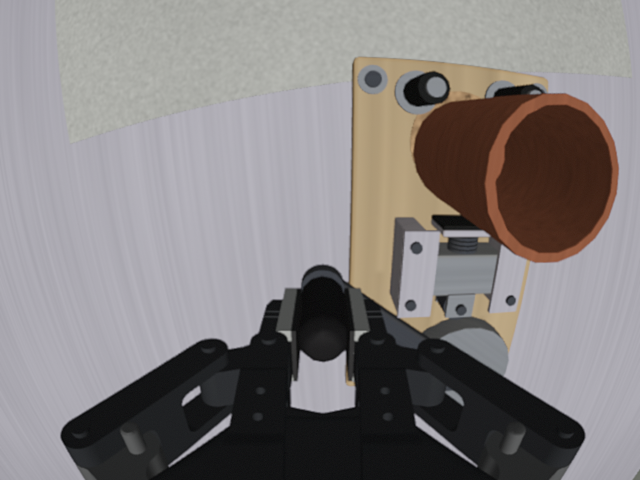

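```bash
cat > arc.py <<'E'
from h import *
import sys
A=np.array([.5783,-.0707]); Rr=.0965
def cam(e): d=e[:2]-A; return (np.arctan2(d[1],d[0])+1.632)%(2*np.pi)-(2*np.pi if np.arctan2(d[1],d[0])+1.632>np.pi*.5 else 0), np.linalg.norm(d)
e,r=tool(); o=get_obs(); print(e.round(4),"cam",cam(e),o["wrist_force"].round(1),round(o["opening"],3))
def pt(q,R_): a=q-1.632; return A+R_*np.array([np.cos(a),np.sin(a)])
q0,R0=cam(e); prev=e[:2]; n=int(sys.argv[2]); qt=float(sys.argv[1])
print("tilt",plan(e,-.062)[3:])
for i in range(1,n+1):
    p=pt(q0+(qt-q0)*i/n, R0+(Rr-R0)*i/n); d=r.inv().apply(np.r_[p-prev,(.035-e[2])/n])/.2; prev=p; print(d.round(3))
E
python3 arc.py -1.6 6
```

```text
[ 0.506  -0.0057  0.0352] cam (np.float64(-2.241974686760706), np.float64(0.09725271452511768)) [-0.2  0.1 -2.2] 0.214
tilt [ 0.005  0.001 -0.   ]
[-0.043 -0.03   0.   ]
[-0.046 -0.025  0.   ]
[-0.048 -0.02   0.   ]
[-0.05  -0.014  0.   ]
[-0.051 -0.009  0.   ]
[-0.052 -0.004  0.   ]
```

Emit:
arm_command:
  motion: "-0.043 -0.03 0 0.003 0 0 0;-0.046 -0.025 0 0.002 0 0 0;-0.048 -0.02 0 0 0 0 0;-0.05 -0.014 0 0 0 0 0;-0.051 -0.009 0 0 0 0 0;-0.052 -0.004 0 0 0 0 0"

```text
time_s: 16.92
eef_pos: [0.4833, -0.0668, 0.0354]
eef_rot: [0.004, 0.728, 0.685, 0.002]
wrist_force: [11.4, 3.1, -13.1]
opening: 0.212
```

```bash
python3 arc.py -1.1 7
python3 - <<'E'
from h import *
c=camera("wrist"); cv2.imwrite("pics/w18.png",c["img"][:,:,::-1])
E
```

```text
[ 0.4833 -0.0668  0.0354] cam (np.float64(-1.5508893214831678), np.float64(0.09511251511269671)) [ 11.4   3.1 -13.1] 0.212
tilt [0.008 0.002 0.001]
[-0.031  0.001  0.   ]
[-0.031  0.003  0.   ]
[-0.03   0.005  0.   ]
[-0.03   0.007  0.   ]
[-0.03   0.008  0.   ]
[-0.029  0.01   0.   ]
[-0.029  0.012  0.   ]
```

View pics/w18.png

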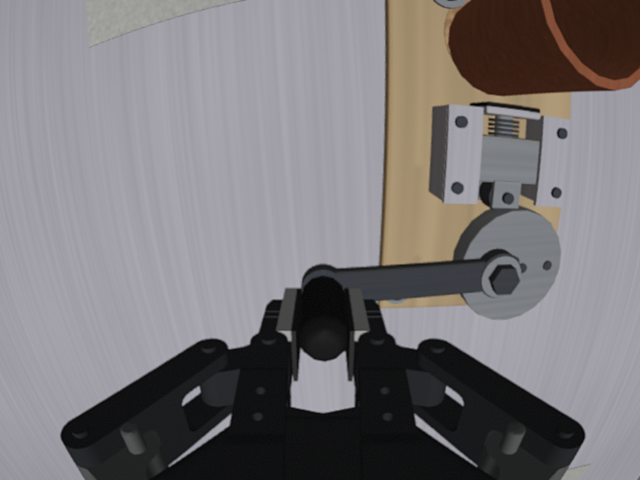

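```bash
sed -i 's/Rr=.0965/Rr=.0945/; s/(.035-e/(.034-e/' arc.py; python3 arc.py -0.9 8
```

```text
[ 0.4834 -0.0686  0.0354] cam (np.float64(-1.5316461650845827), np.float64(0.0948764081369621)) [  7.9  -2.6 -11.1] 0.213
tilt [0.009 0.003 0.   ]
[-0.037  0.003  0.001]
[-0.037  0.006  0.001]
[-0.036  0.009  0.001]
[-0.035  0.012  0.001]
[-0.034  0.015  0.001]
[-0.033  0.017  0.001]
[-0.032  0.02   0.001]
[-0.03   0.022  0.001]
```

Emit:
arm_command:
  motion: "-0.037 0.003 0.001 0.005 0 0 0;-0.037 0.006 0.001 0.004 0 0 0;-0.036 0.009 0.001 0 0 0 0;-0.035 0.012 0.001 0 0 0 0;-0.034 0.015 0.001 0 0 0 0;-0.033 0.017 0.001 0 0 0 0;-0.032 0.02 0.001 0 0 0 0;-0.03 0.022 0.001 0 0 0 0"

```text
time_s: 17.63
eef_pos: [0.5048, -0.1268, 0.0351]
eef_rot: [0.0, 0.733, 0.68, 0.01]
wrist_force: [6.1, 10.1, -1.0]
opening: 0.215
```

```bash
python3 arc.py -0.35 8
python3 - <<'E'
from h import *
c=camera("wrist"); cv2.imwrite("pics/w19.png",c["img"][:,:,::-1])
E
```

```text
[ 0.5048 -0.1268  0.0351] cam (np.float64(5.425158266667768), np.float64(0.09244907738507754)) [ 6.1 10.1 -1. ] 0.215
tilt [ 0.013 -0.013 -0.011]
[ 0.305 -0.118  0.003]
[0.308 0.114 0.006]
[0.156 0.289 0.007]
[-0.074  0.321  0.004]
[-0.269  0.193 -0.   ]
[-0.33  -0.033 -0.004]
[-0.226 -0.243 -0.006]
[-0.009 -0.333 -0.004]
```

View pics/w19.png

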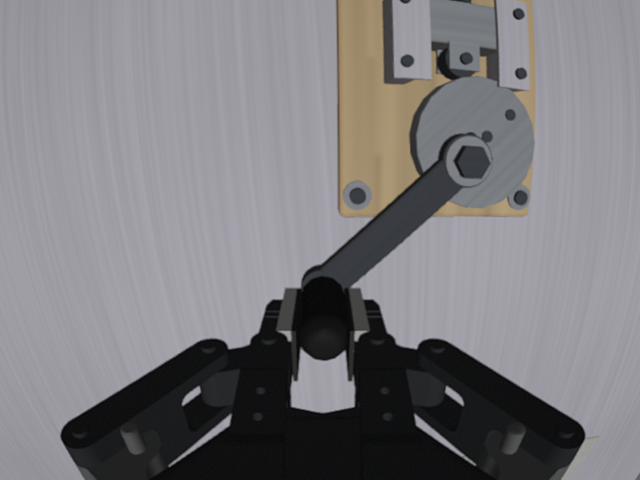

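```bash
sed -i 's/Rr=.0945/Rr=.0948/; s/A=np.array(.*);/A=np.array([.5785,-.0667]);/; s/^def cam.*/def cam(e):\n    d=e[:2]-A; a=np.arctan2(d[1],d[0])+1.632\n    return (a-2*np.pi if a>1.5 else a), np.linalg.norm(d)/' arc.py; python3 arc.py -0.4 6
```

```text
[ 0.506  -0.128   0.0353] cam (np.float64(-0.8077767426423252), np.float64(0.0949643762002258)) [ 9.1  5.8 -8. ] 0.209
tilt [ 0.015 -0.012 -0.012]
[-0.022  0.023  0.001]
[-0.021  0.025  0.001]
[-0.019  0.026  0.001]
[-0.017  0.027  0.001]
[-0.015  0.028  0.001]
[-0.013  0.029  0.001]
```

Emit:
arm_command:
  motion: "-0.022 0.023 0.001 0.005 -0.004 -0.004 0;-0.021 0.025 0.001 0.005 -0.004 -0.004 0;-0.019 0.026 0.001 0.004 -0.003 -0.003 0;-0.017 0.027 0.001 0 0 0 0;-0.015 0.028 0.001 0 0 0 0;-0.013 0.029 0.001 0 0 0 0"

```text
time_s: 18.18
eef_pos: [0.5308, -0.149, 0.035]
eef_rot: [-0.009, 0.73, 0.683, 0.003]
wrist_force: [-2.9, 7.0, 3.7]
opening: 0.21
```

```bash
python3 arc.py -0.15 4
python3 - <<'E'
from h import *
c=camera("wrist"); cv2.imwrite("pics/w20.png",c["img"][:,:,::-1])
E
```

```text
[ 0.5308 -0.149   0.035 ] cam (np.float64(-0.4634105408677376), np.float64(0.09513684385353258)) [-2.9  7.   3.7] 0.21
tilt [-0.009 -0.016 -0.005]
[-0.015  0.034  0.001]
[-0.012  0.035  0.001]
[-0.009  0.036  0.001]
[-0.006  0.037  0.001]
```

View pics/w20.png

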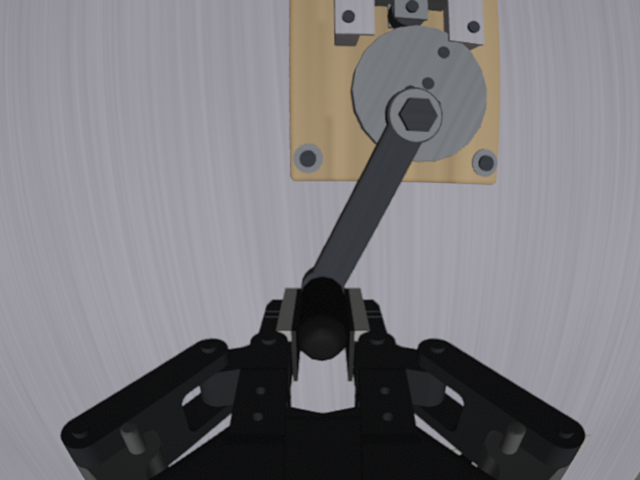

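Emit:
arm_command:
  motion: "-0.015 0.034 0.001 -0.004 -0.005 -0.002 0;-0.012 0.035 0.001 -0.004 -0.005 -0.002 0;-0.009 0.036 0.001 0 -0.004 0 0;-0.006 0.037 0.001 0 0 0 0"

```text
time_s: 18.57
eef_pos: [0.5536, -0.1586, 0.0349]
eef_rot: [-0.008, 0.73, 0.684, 0.0]
wrist_force: [-4.1, 5.2, 5.6]
opening: 0.215
```

```bash
python3 arc.py 0 3
python3 - <<'E'
from h import *
e,r=tool(); c=camera("wrist"); cv2.imwrite("pics/w21.png",c["img"][:,:,::-1])
c=camera("scene"); a=c["img"][:,:,::-1][130:290,270:430]; cv2.imwrite('pics/s21c.png',cv2.resize(a,None,fx=3.7,fy=3.7,interpolation=cv2.INTER_CUBIC))
E
```

```text
[ 0.5536 -0.1586  0.0349] cam (np.float64(-0.20310452749146202), np.float64(0.09520187227816747)) [-4.1  5.2  5.6] 0.215
tilt [-0.01  -0.011 -0.003]
[-0.005  0.032  0.001]
[-0.002  0.032  0.001]
[-0.     0.032  0.001]
```

View pics/w21.png

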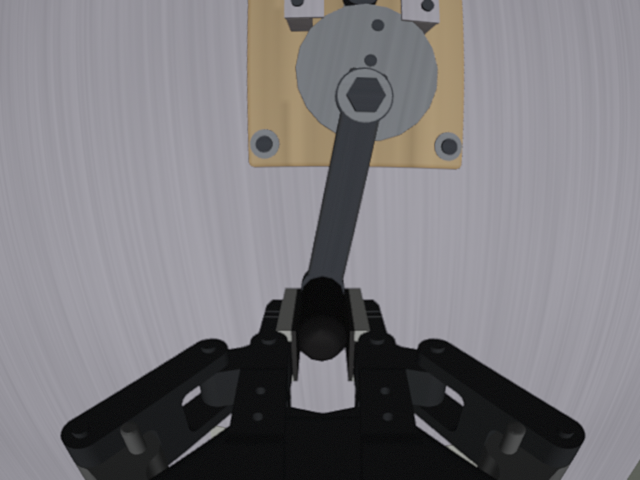

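View pics/s21c.png

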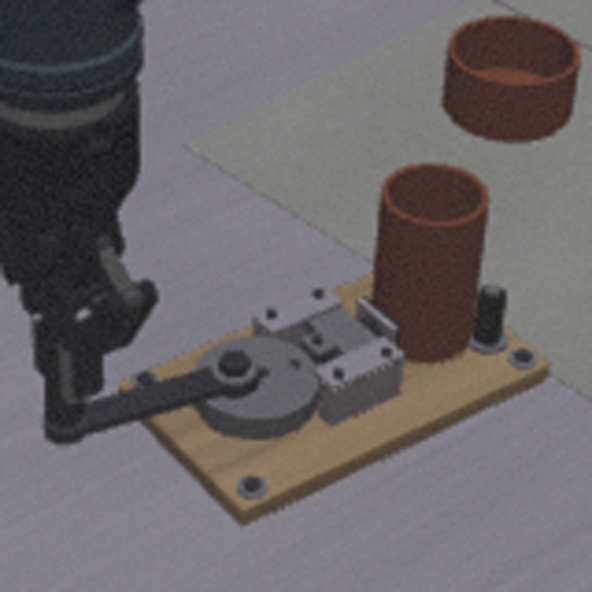

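```bash
cat > ang.py <<'E'
from h import *
import sys
v=list(map(float,sys.argv[1:]))
e,r=tool(); c=camera("wrist"); f=lambda i,z:wray(c,e,r,v[2*i],v[2*i+1],z)[:2]
A=f(0,.054);H=f(1,.048);s=f(3,.017)-f(2,.017); j=np.arctan2(s[1],s[0]); d=H-A
print("axle",A,"H",H,"R",np.linalg.norm(d),"screw spacing",np.linalg.norm(s),"jig yaw",j,"cam",np.arctan2(d[1],d[0])+np.pi/2-j)
E
python3 ang.py 366 95 323 278 264 144 449 147
```

```text
axle [ 0.5796413  -0.07089547] H [ 0.55563855 -0.15609799] R 0.08851893643403977 screw spacing 0.10087253539658787 jig yaw -0.0658057696841326 cam -0.20879174642489268
```

Emit:
arm_command:
  motion: "-0.005 0.032 0.001 -0.005 -0.004 0 0;-0.002 0.032 0.001 -0.005 -0.004 0 0;0 0.024 0 0 0 0 0"

```text
time_s: 18.97
eef_pos: [0.5686, -0.1616, 0.035]
eef_rot: [-0.003, 0.73, 0.683, -0.0]
wrist_force: [-4.7, 3.8, 4.6]
opening: 0.212
```

```bash
python3 - <<'E'
from h import *
camera("top"); c=camera("wrist"); cv2.imwrite("pics/w22.png",c["img"][:,:,::-1])
E
python3 arc.py 0 1
```

```text
[ 0.5702 -0.1618  0.035 ] cam (np.float64(-0.025473460560046624), np.float64(0.09541737514419857)) [4.3 4.8 0.3] 0.21
tilt [-0.001 -0.003 -0.005]
[0.003 0.012 0.005]
```

View pics/w22.png

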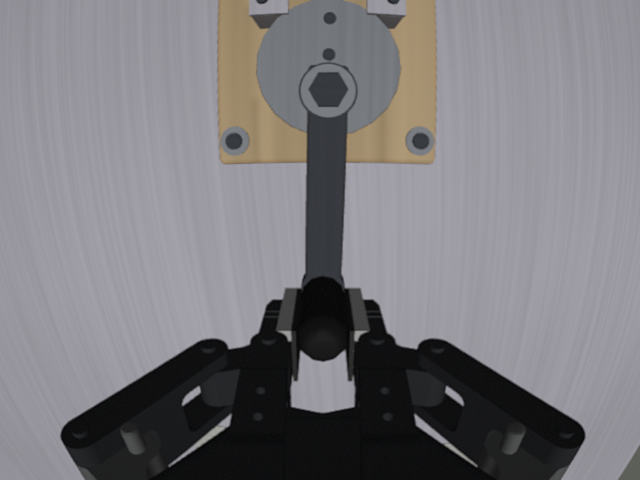

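```bash
python3 ang.py 328 89.5 323.5 278 234 141 421 141
```

```text
axle [ 0.57804856 -0.07022497] H [ 0.57035197 -0.15860036] R 0.08870990668080993 screw spacing 0.10084786910045011 jig yaw -0.06366864083176949 cam -0.023201911782231077
```

Emit:
arm_command:
  motion: "0 0.011 0 0 0 0 0;0 0 0 0 0 0 0"

```text
time_s: 19.28
eef_pos: [0.5717, -0.1619, 0.035]
eef_rot: [-0.002, 0.73, 0.683, 0.001]
wrist_force: [0.5, 4.3, 3.1]
opening: 0.215
```

```bash
python3 - <<'E'
from h import *
camera("top"); c=camera("wrist"); cv2.imwrite("pics/w23.png",c["img"][:,:,::-1])
E
python3 arc.py 0 1
```

```text
[ 0.5717 -0.1619  0.035 ] cam (np.float64(-0.010039122650732368), np.float64(0.09541855269922733)) [-0.5  3.3  3.3] 0.211
tilt [-0.001 -0.004 -0.005]
[0.003 0.005 0.005]
```

View pics/w23.png

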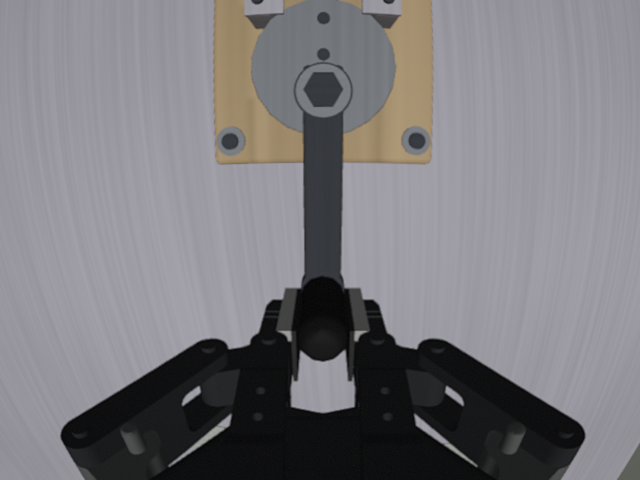

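The lever is straight, with the cam holes, axle bolt and handle all in column 323. I now release and lift.

Emit:
arm_command:
  motion: "0 0 0 0 0 0 0.3;0 0 0 0 0 0 0.4;0 0 0 0 0 0 0.6;0 0 0 0 0 0 0.6;0 0 0 0 0 0 0.6"

```text
time_s: 19.8
eef_pos: [0.5712, -0.1646, 0.0345]
eef_rot: [-0.0, 0.73, 0.683, -0.0]
wrist_force: [-0.2, 0.5, -0.3]
opening: 0.602
```

Run:
```python
from h import *
o=get_obs(); print(o["eef_pos"],o["opening"],o["wrist_force"]); c=camera("wrist"); cv2.imwrite("pics/w24.png",c["img"][:,:,::-1])
```

```text
[ 0.57120074 -0.16463946  0.03451842] 0.6018715870298396 [-0.2415872   0.4705753  -0.26335082]
```

View pics/w24.png

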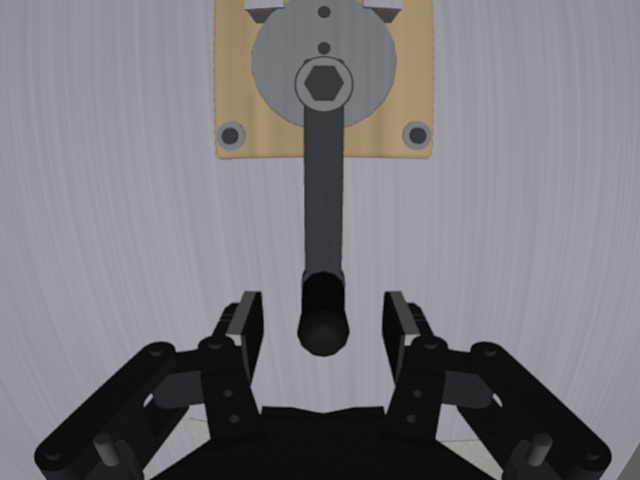

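Emit:
arm_command:
  motion: "0 0 -0.06 0 0 0 0.6;0 0 -0.1 0 0 0 0.6;0 0 -0.12 0 0 0 0.6;0 0 -0.15 0 0 0 0.6;0 0 -0.15 0 0 0 0.6;-0.02 0 -0.15 0 0 0 0.6;0 0 0 0 0 0 0.6;0 0 0 0 0 0 0.6"

```text
time_s: 20.52
eef_pos: [0.5699, -0.1688, 0.1914]
eef_rot: [-0.001, 0.73, 0.683, -0.001]
wrist_force: [-1.1, 0.1, 0.5]
opening: 0.601
```

Run:
```python
from h import *
print(get_obs()["eef_pos"],get_obs()["wrist_force"])
c=camera("wrist"); cv2.imwrite("pics/w25.png",c["img"][:,:,::-1])
c=camera("scene"); cv2.imwrite("pics/s25.png",c["img"][:,:,::-1]); a=c["img"][:,:,::-1][120:290,260:430]; cv2.imwrite('pics/s25c.png',cv2.resize(a,None,fx=3.5,fy=3.5,interpolation=cv2.INTER_CUBIC))
c=camera("top"); cv2.imwrite("pics/t25.png",c["img"][:,:,::-1])
```

```text
[ 0.56988498 -0.16875902  0.1913552 ] [-1.11151586  0.14320176  0.47799321]
```

View pics/w25.png

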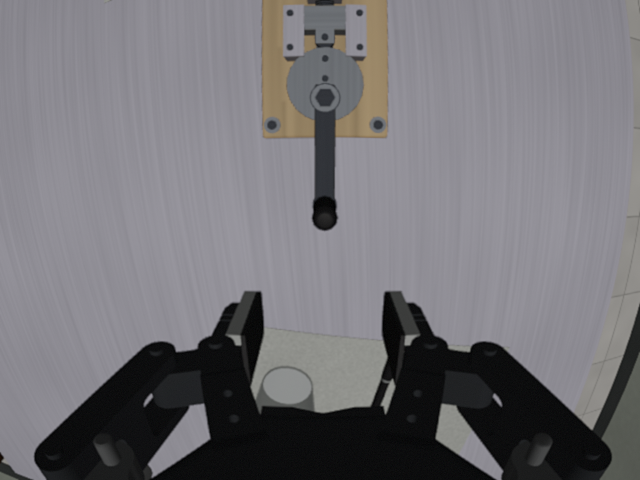

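View pics/s25c.png

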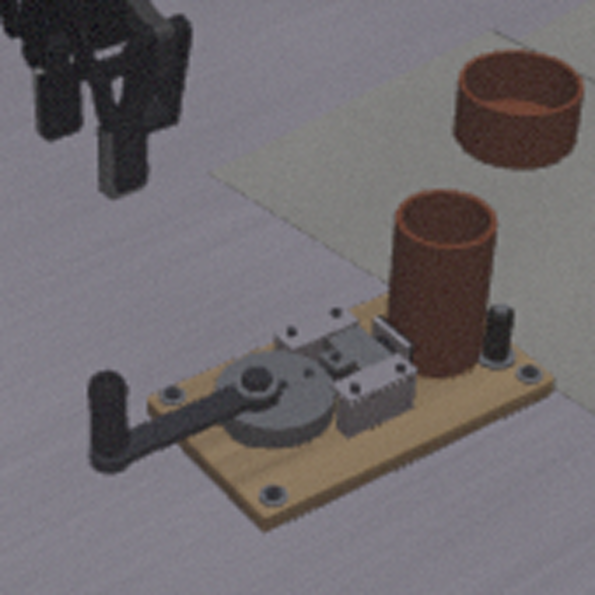

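View pics/t25.png

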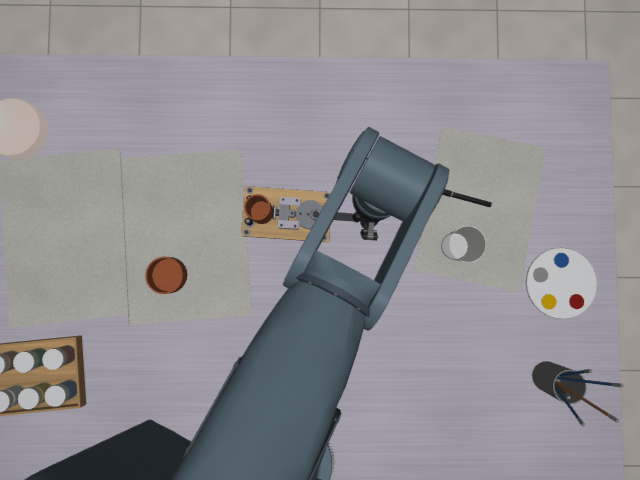

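```bash
python3 ang.py 325 97 324.5 206 272 125 378 125
python3 - <<'E'
import cv2
a=cv2.imread('pics/t25.png')[180:250,235:335]; cv2.imwrite('pics/t25c.png',cv2.resize(a,None,fx=8,fy=8,interpolation=cv2.INTER_CUBIC))
E
```

```text
axle [ 0.57657013 -0.06966749] H [ 0.56991886 -0.16452504] R 0.09509044524009282 screw spacing 0.09960377570332878 jig yaw -0.06509651809484192 cam -0.004907470347621776
```

View pics/t25c.png

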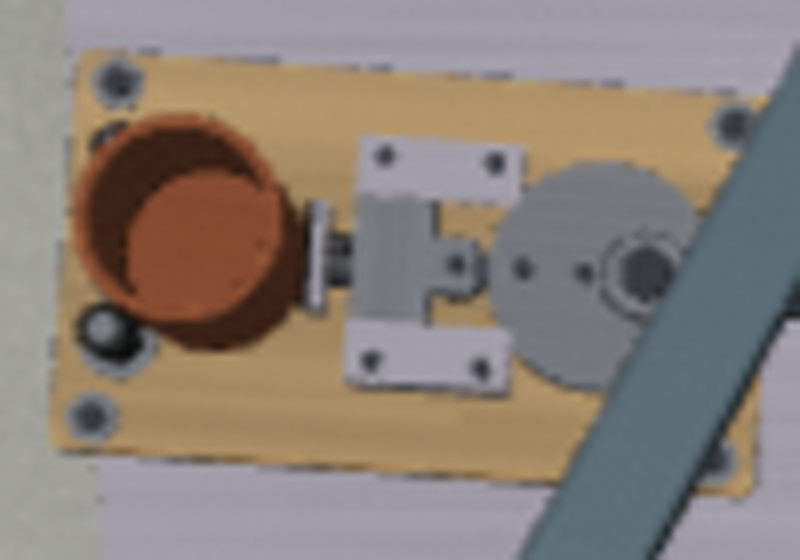

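Run:
```python
from h import *
c=camera("top"); s=camera("scene")
f=lambda u,v,z:ray(c,235+(u+.5)/8-.5,180+(v+.5)/8-.5,z)
print("rim",f(180,218,.111),"diam",np.linalg.norm(f(75,218,.111)-f(285,218,.111)),"inner floor",f(202,245,.019))
print("post",f(103,326,.052), "cornertop/posts earlier .5606,.0833")
g=lambda u,v,z:ray(s,260+(u+.5)/3.5-.5,120+(v+.5)/3.5-.5,z)
print("scene rim",g(445,220,.111))
```

```text
rim [0.58586397 0.05669445 0.111     ] diam 0.057340667679836234 inner floor [0.58917436 0.06065667 0.019     ]
post [0.5617501  0.08522133 0.052     ] cornertop/posts earlier .5606,.0833
scene rim [0.58519082 0.05704188 0.111     ]
```

Run:
```python
from h import *
camera("top")
for t in ["dish","cup","marker"]: print(t,[np.round(d["box"]).tolist() for d in search_frame("top",t)][:2])
print(get_obs()["time_s"],get_obs()["wrist_force"]); print(hand_in())
```

```text
dish [[144.0, 254.0, 188.0, 291.0], [272.0, 204.0, 297.0, 221.0]]
cup [[438.0, 227.0, 487.0, 264.0]]
marker [[445.0, 188.0, 492.0, 206.0]]
21.0167 [ 0.19464282 -0.24402742  0.11000363]
the job is handed in; nothing more can be done
None
```

The tumbler stands upright on the jig, clamped against the posts, and the job was handed in at about 21 s of the 54 s limit. I lifted it off the table, lowered it onto the seat until the wrist load came off, and let go. Then I swung the lever by its handle and took the hand away.

**Last checks:**
- **Lever:** the wrist camera puts the cam at about -0.005 rad after release, so the lever points straight back from the pad.
- **Tumbler:** the rim centre is at about (0.586, 0.057) in both the top and scene views. That matches the seat as measured, to within about 2 mm. The one post visible is 37 mm from the tumbler's centre, which is the contact distance; the other was hidden from the camera.
- **Bystanders:** the dish and cup boxes match the start within a few pixels. The arm hid part of the marker, and the part showing had not moved.
- **Robot:** the wrist force is about zero, and the hand is well above the jig.

**What failed or disagreed:**
- **First grasp of the handle:** the fingers closed just above the handle. The pictures show the fingertips about 35 mm above the reported TCP, not at it. I opened, went lower and gripped it on the second try. The lever had not visibly moved.
- **Seat position:** the camera estimates of it differed by 3–7 mm. I set the tumbler down about 4 mm short of the posts and let the pad slide it home.

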